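Open the splash box and fit the grinding drum

TASK

Get the spindle grinder ready: lift the splash box's hinged lid, without flinging it or letting it fall, and lay it back until it rests on its stop, then leave it open. Turn the grinding drum that lies in the wooden cradle up on end and slide it over the upright spindle in the box until it sits all the way down on the shoulder. Leave the other loose things on the bench where they are.

Things in the scene. Friction and masses are not known exactly. Their poses are not given: they have to be found in the camera images.
- machine: Spindle grinder: fixed open-topped grey splash box, outside 150 (x) x 200 (y) x 110 (z) mm, walls and floor 6 mm. Origin: centre of its underside, on the bench. The lid's hinge runs along y on the +x rim, the lid's bar is on the -x side. The spindle stands upright at the box's centre.
- lid (a joint): Lid angle, rad: 0 shut, grows as it opens, 1.85 on its stop (leaning back past vertical). The hinge is free: let go below about 1.5 it falls shut, beyond 1.65 it leans onto the stop.
- lid_hinge (a point): Middle of the hinge line, on the box's +x rim, 110 mm above the bench, at the lid's underside.
- lid_bar (a point): Middle of the lid's round steel bar: 10 mm thick, 120 mm long along the box's y, held by an arm at each end, in the lid's plane 36 mm clear of the lid's free edge (centre to edge), so a finger fits between. 186 mm from the hinge line; 114 mm above the bench when shut. Lid panel 150 x 200 x 7 mm, 0.3 kg.
- spindle_tip (a point): Tip of the steel spindle, 15 mm thick with the last 8 mm tapering to 7 mm, at the box's centre, 90 mm above the bench (20 mm below the rim).
- shoulder (a point): Centre of the top of the round shoulder (40 mm across) at the spindle's foot, 22 mm above the bench; 68 mm of spindle stands above it.
- cradle: Fixed wooden cradle: base 90 (x) x 70 (y) x 10 mm, two rails along x, 70 mm long, 22 mm high, 32 mm wide over both. Origin: centre of its underside.
- drum: Grinding drum: grey stone sleeve, 44 mm across, 60 mm long, 20 mm bore right through, both ends alike, about 0.2 kg. Origin: centre of one end; z along the bore to the other end. At the start it lies on the cradle's rails along the cradle's x, its axis 42 mm above the bench.
- drum_mid (a point): Middle of the drum, on its axis, 30 mm from either end.
- spare: Slim spare sleeve of the same grey stone, 28 mm across, 35 mm high, 10 mm bore, standing; not part of the job. Origin: centre of its underside.
- disc: Flat grey grinding disc, 90 mm across, 14 mm thick, lying; not part of the job. Origin: centre of its underside.
- stone: Rough stone block 70 x 50 x 40 mm; not part of the job. Origin: centre of its underside.
- bottle: White bottle 56 mm across, 130 mm high; not part of the job. Origin: centre of its underside.
- wrench: Steel wrench lying flat, about 160 mm long along its x; not part of the job.
- dish: Steel dish 90 mm across, 30 mm high; not part of the job. Origin: centre of its underside.
Mind the look-alikes: they are no part of the job. Leave any turquoise look-alike of the drum alone.

How it is judged:
On the way:
1. the lid has been lifted open and rests on its stop (value of joint lid above 1.75 rad and velocity of joint lid below 0.2 rad/s), for 0.2 s.
At the end, for the whole second after the job is handed in: The lid is open on its stop (joint beyond 1.75 rad) and the drum, either end up, is upright (within 0.12 rad) on the spindle (axis within 6 mm), sitting on the shoulder (its middle 26 to 34 mm above it), and at rest (value of joint lid above 1.75 rad and z of drum_mid in the frame of shoulder between 0.026 and 0.034 m and horizontal distance between drum_mid and shoulder below 0.006 m and angle between the z axis of drum and the z axis of machine, either way round below 0.12 rad and linear speed of drum below 0.02 m/s); the robot touches nothing.
It fails at once if the lid is flung or falls (faster than 4 rad/s) (velocity of joint lid above 4 rad/s or velocity of joint lid below -4 rad/s).
It fails at once if another loose thing is moved by more than 40 mm (distance of any of spare, disc, stone, bottle, wrench, dish from where it was at the start of the episode above 0.04 m).
It also fails if it takes over 69 s, if anything falls off the work surface, if the arm or the gripper's body presses on something with over 40 N, if the wrist force passes 120 N, or if a joint passes its speed limit or range.

ROBOT

A 6-joint arm with a two-finger parallel gripper is mounted at the origin on the work surface. World frame = base frame: x ahead of the robot, y to its left, z up, the work surface at z = 0. Lengths are in m, angles in rad, forces in N, time in s.
With the tool pointing down it reaches from about 0.35 to 0.975 m from the base axis. Payload 4.9 kg.
Tool frame: the origin (TCP) lies at the very end of the fingers, on their centre line; the grasp point (between the pads) lies 19 mm behind it; z points along the fingers, x is the direction in which the jaws open and shut, and the axes are right-handed (so a half turn about z gives the same grasp; the last joint's range is limited). The gripper opens to 85 mm and grips with 20 to 120 N. Pads are 22 mm wide; open, the fingers measure 114 mm over their backs; the gripper's body (76 mm by 85 mm) begins 54 mm behind the grasp point. The pads swing forward as they close: fully open they stand 13 mm farther back than shut.
Start: joints at [-1.271, 0.053, 1.613, -0, 1.476, -0.119], TCP at [0.254, -0.571, 0.231] pointing down, gripper open.
Joint ranges: [-3.01, 3.01], [-1.01, 2.22], [0.06, 2.58], [-1.02, 4.17], [0.09, 2.62], [-3.14, 3.14]. Speed limits (rad/s): [2.57, 2.57, 3.14, 3.14, 3.14, 3.14].

INTERFACE

Orientations are given as a rotation vector (axis times angle).
In Python, from station import ctrl, get_image, calibration, job gives the robot as it stands.
- The arm moves only by the tool jog_arm, never from a script. Its argument "deltas" is a list of rows, each a list of 3 entries, a list of its own where there are three numbers: the turn, a rotation vector about the tool's x, y, z in degrees, then the shift along the tool's x, y, z in m, then the finger opening in m, from 0 to 0.0854. In form: [[[ax, ay, az], [tx, ty, tz], gripper], ...]. A call has 1 to 12 rows; each row is the pose to reach, as a shift and turn from the pose commanded when the call began, along the tool's axes at that moment; what a row does not reach only later rows make up. A row lasts 1/12 s, in which the tool goes at most 41.7 mm and 7.16 degrees, less where a joint would pass 70% of its speed; a pose out of reach is approached as far as the arm can. A call with a gripper value outside its range is refused whole. The fingers move at their own pace and stop on an object; "squeeze" is the grip in N (left out, the last holds). Time passes only in rows, so rows that repeat a pose let the fingers close. It gives the time, the measured TCP pose, the force and the opening at its end, in the units of the state.
- ctrl.get_obs(): the state, without advancing time (a new reading comes with each control period).
- get_image(name): name is "scene" or "top"; returns the picture (400x640x3 uint8, red, green, blue); there is no depth.
- calibration(name): a dict with "mtx" (3x3 intrinsics, pixels), "k1" (the pictures are not rectified: a ray, as slopes to the right and down, at radius r is drawn at 1 + k1 r^2 times it, then the intrinsics apply), "origin" and "rotation" of the camera in the world. Camera axes: x right, y up, looking along -z (the intrinsics and any distortion apply to the point x, -y, -z); pixel columns grow to the right and rows downward; lengths in m; the calibration is good to about 2 mm. A picture is of the moment at which its call begins. calibration takes no time and is no camera call.
- job.finish_job(): hands the job in, once; it reports no verdict.
The state is a dict: "t": time; "q": joint angles; "dq": joint speeds; "effort": joint torques, N m; "tool_pos": TCP position; "tool_rot": TCP orientation; "contact_force": force on the tool from outside, world axes, zero at the start; "wrist_torque": the same for the moment, N m; "opening": finger opening in m.
Only numpy, scipy, OpenCV 4.12 (cv2) and the standard library are available. Lean on these libraries where they do the work, as an engineer would, in place of code of your own. Each camera call takes 0.05 s, during which the arm holds its last target.

## Working session

There is one attempt and no reset: what is moved stays moved. The work goes in short steps, Python scripts to look and compute and a tool call to move; the robot and the scene stay as the last step left them, time stands still between calls to the robot, and variables do not carry over. Pictures are saved under pics/ and viewed, and the job is handed in when it is done.

Besides the shell and the picture viewer there is one more tool, called as name([rows], argument=value, ...), one row to a line, values as JSON. jog_arm: Moves the arm, as the interface text tells. Its arguments: {"type":"object","properties":{"deltas":{"type":"array","items":{"type":"array"}},"squeeze":{"type":"number"}},"required":["deltas"]}

```bash
ls; mkdir -p pics
python3 - <<'E'
from station import ctrl,get_image,calibration
import cv2
o=ctrl.get_obs();print(o)
for n in("scene","top"):
    print(n,calibration(n))
    im=get_image(n);cv2.imwrite(f"pics/{n}0.png",im[:,:,::-1])
E
```

```text
pics
{'t': 0.0, 'q': array([-1.27097852e+00,  5.33515644e-02,  1.61433764e+00,  1.38328958e-05,
        1.47598121e+00, -1.18987615e-01]), 'dq': array([-0.00128696, -0.00028658, -0.00107415, -0.00080263,  0.00033277,
        0.00055838]), 'effort': array([ 2.66872294e-04, -3.93675828e+01, -3.70180643e+01, -1.35614528e-04,
        6.97901094e-03,  6.58917321e-08]), 'tool_pos': array([ 0.25399015, -0.57036764,  0.23004023]), 'tool_rot': array([-2.63357164e+00,  1.71040169e+00,  2.49185330e-03]), 'contact_force': array([ 1.11874905,  0.19297448, -0.19326525]), 'wrist_torque': array([-0.02920132,  0.03019222, -0.01406492]), 'opening': 0.08518789787407816}
scene {'mtx': array([[407.95738872,   0.        , 324.72615964],
       [  0.        , 407.95738872, 198.49366627],
       [  0.        ,   0.        ,   1.        ]]), 'k1': -0.03411109681940165, 'origin': array([1.00049166, 0.53504965, 0.82433706]), 'rotation': array([0.34882438, 0.85937897, 2.21722333])}
top {'mtx': array([[479.01381469,   0.        , 318.29264326],
       [  0.        , 479.01381469, 202.35529889],
       [  0.        ,   0.        ,   1.        ]]), 'k1': -0.06623313738021169, 'origin': array([0.35375893, 0.05577222, 1.29664882]), 'rotation': array([ 0.09249236, -0.12270897, -1.5595853 ])}
```

View pics/scene0.png

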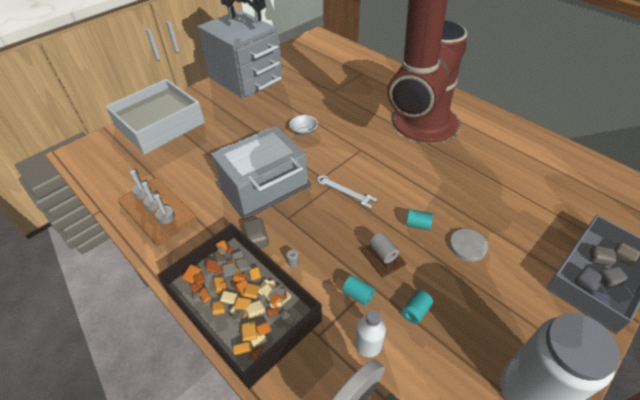

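View pics/top0.png

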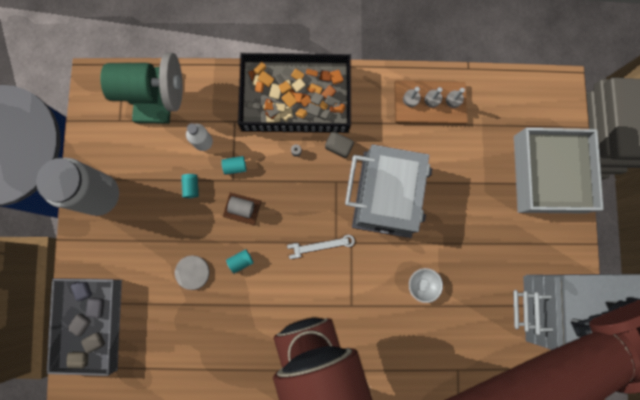

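The machine shows at scene (262,170) and top (393,190), with its bar at top (357,182). The grey drum on the brown cradle is at scene (384,250) and top (240,207). The turquoise cylinders are decoys. Next I'll enlarge both.

```bash
cat > h.py <<'E'
import numpy as np,cv2
from scipy.spatial.transform import Rotation as R
from station import ctrl,get_image,calibration
def ray(n,u,v):
    c=calibration(n);K=c['mtx'];a=np.array([(u-K[0,2])/K[0,0],(v-K[1,2])/K[1,1]]);s=a.copy()
    for _ in range(20): s=a/(1+c['k1']*(s@s))
    return c['origin'],R.from_rotvec(c['rotation']).apply([s[0],-s[1],-1])
def atz(n,u,v,z):
    o,d=ray(n,u,v);return o+d*(z-o[2])/d[2]
def proj(n,p):
    c=calibration(n);K=c['mtx'];q=R.from_rotvec(c['rotation']).inv().apply(np.atleast_2d(p)-c['origin'])
    s=np.c_[q[:,0]/-q[:,2],-q[:,1]/-q[:,2]];s=s*(1+c['k1']*(s**2).sum(1))[:,None]
    return s*K[0,0]+K[:2,2]
def crop(n,u0,v0,u1,v1,k,out,marks=(),im=None):
    im=get_image(n)[:,:,::-1] if im is None else im
    c=cv2.resize(im[v0:v1,u0:u1],None,fx=k,fy=k,interpolation=cv2.INTER_CUBIC)
    for m in marks: cv2.circle(c,tuple(int(round(x)) for x in ((m[0]+.5-u0)*k,(m[1]+.5-v0)*k)),2,(0,0,255),-1)
    cv2.imwrite(out,c)
def pose():
    o=ctrl.get_obs();return o['tool_pos'],R.from_rotvec(o['tool_rot'])
E
python3 - <<'E'
from h import *
t=cv2.imread('pics/top0.png');s=cv2.imread('pics/scene0.png')
crop('top',330,135,450,245,5,'pics/a.png',im=t)
crop('top',200,170,280,240,8,'pics/b.png',im=t)
crop('scene',200,120,330,220,6,'pics/c.png',im=s)
crop('scene',350,215,420,285,8,'pics/d.png',im=s)
E
```

```text
(no output)
```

View pics/a.png

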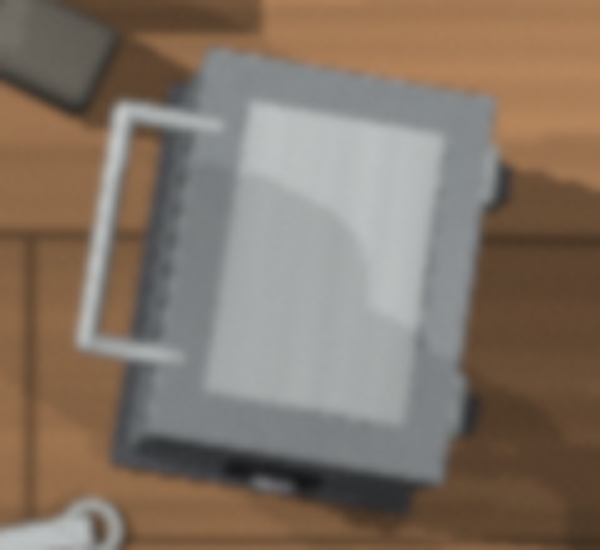

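View pics/b.png

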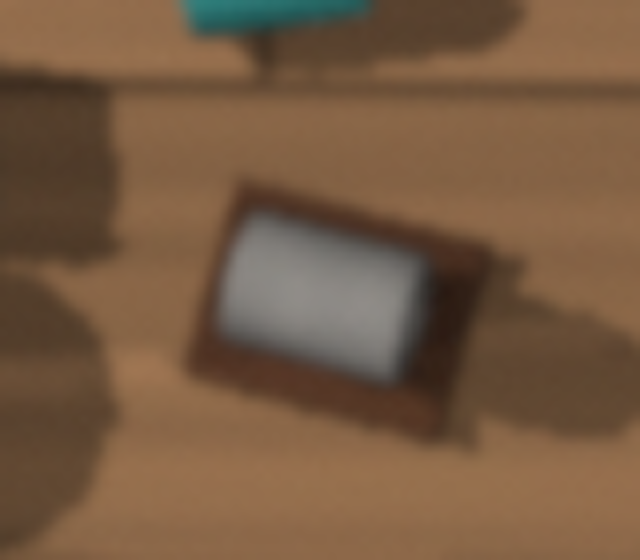

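View pics/c.png

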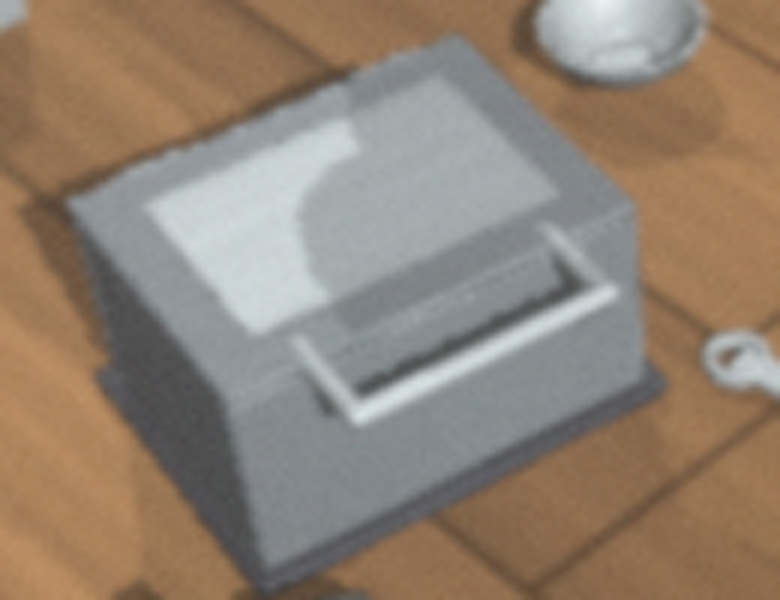

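View pics/d.png

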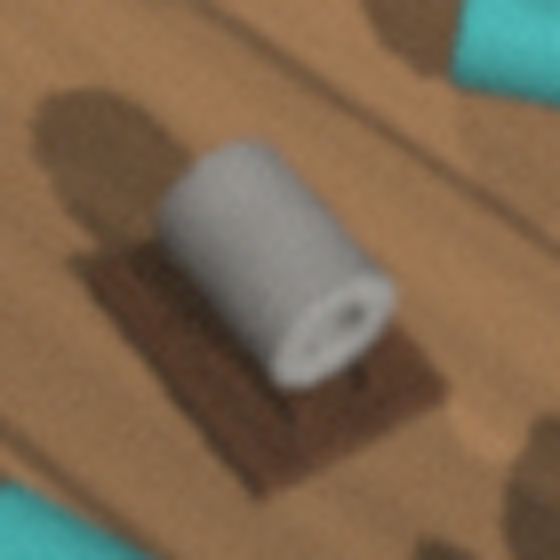

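```bash
cat > fit.py <<'E'
from h import *
from scipy.optimize import least_squares
def px(c,u0,v0,k): return np.array(c,float)/k+[u0,v0]-.5
def fit(pts,x0):
    def f(p):
        r=[]
        for n,loc,uv in pts:
            w=R.from_euler('z',p[2]).apply(loc)+[p[0],p[1],0]
            r+=list(proj(n,w)[0]-uv)
        return r
    s=least_squares(f,x0,loss='soft_l1');print(np.round(s.x,4),np.degrees(s.x[2]));print(np.round(np.array(s.fun).reshape(-1,2),1));return s.x
print(atz('top',390,190,.11),atz('top',357,182,.114),atz('top',240,207,.04))
T=lambda c:px(c,330,135,5);S=lambda c:px(c,200,120,6)
m=[('top',[-.111,.06,.114],None)]
p0=atz('top',393,190,.11)
b=[atz('top',*T((120,108)),.114),atz('top',*T((85,345)),.114)]
l=[atz('top',*T(c),.117) for c in((210,50),(493,98),(440,483))]
print(b,l)
E
python3 fit.py
```

```text
[ 0.55092124 -0.14715732  0.11      ] [ 0.56973085 -0.06337823  0.114     ] [0.51293478 0.23888772 0.04      ]
[array([ 0.63627484, -0.05480215,  0.114     ]), array([ 0.51494634, -0.03688324,  0.114     ])] [array([ 0.66633436, -0.10045926,  0.117     ]), array([ 0.64340497, -0.2449287 ,  0.117     ]), array([ 0.44707841, -0.21337524,  0.117     ])]
```

```bash
cat >> fit.py <<'E'
B=lambda c:px(c,200,170,8);D=lambda c:px(c,350,215,8)
M=[('top',[-.111,.06,.114],T((122,108))),('top',[-.111,-.06,.114],T((85,345))),
('scene',[-.111,-.06,.114],S((360,412))),('scene',[-.111,.06,.114],S((612,290))),  
('top',[-.075,.1,.117],T((210,50))),('top',[.075,.1,.117],T((493,98))),('top',[.075,-.1,.117],T((440,483)))]
# scene: which corner is which -> printed
print('machine')
x=fit([a for a in M if a[0]=='top'],[.55,-.15,-1.7])
for L in ([-.111,-.06,.114],[-.111,.06,.114],[-.075,.1,.117],[.075,.1,.117],[.075,-.1,.117],[-.075,-.1,.117]):
    w=R.from_euler('z',x[2]).apply(L)+[x[0],x[1],0]; print(L,(proj('scene',w)[0]+.5-[200,120])*6)
print('cradle')
c=fit([('top',[.045*a,.035*b,.01],B(q)) for a,b,q in ((-1,1,(240,182)),(1,1,(492,245)),(1,-1,(440,443)),(-1,-1,(190,373)))],[.51,.24,-1.7])
for a,b in((-1,1),(1,1),(1,-1),(-1,-1)):
    w=R.from_euler('z',c[2]).apply([.045*a,.035*b,.01])+[c[0],c[1],0]; print((proj('scene',w)[0]+.5-[350,215])*8)
E
python3 fit.py
```

```text
[ 0.55092124 -0.14715732  0.11      ] [ 0.56973085 -0.06337823  0.114     ] [0.51293478 0.23888772 0.04      ]
[array([ 0.63627484, -0.05480215,  0.114     ]), array([ 0.51494634, -0.03688324,  0.114     ])] [array([ 0.66633436, -0.10045926,  0.117     ]), array([ 0.64340497, -0.2449287 ,  0.117     ]), array([ 0.44707841, -0.21337524,  0.117     ])]
machine
[ 0.5571 -0.156  -1.7343] -99.36880018283401
[[ 0.2  0.7]
 [-0.1 -0.4]
 [-0.9 -0.6]
 [ 0.5 -0. ]
 [ 0.1  0.4]]
[-0.111, -0.06, 0.114] [607.46139309 293.58656026]
[-0.111, 0.06, 0.114] [358.62045431 416.47386657]
[-0.075, 0.1, 0.117] [226.56447866 401.8939866 ]
[0.075, 0.1, 0.117] [ 65.94822671 202.49953595]
[0.075, -0.1, 0.117] [457.7980482   32.80987832]
[-0.075, -0.1, 0.117] [637.82840824 204.54881445]
cradle
[ 0.5133  0.2377 -1.8127] -103.85847099524906
[[ 0.  -0.4]
 [ 0.5 -0.1]
 [ 0.2  0.1]
 [-0.8  0.5]]
[256.8923181  485.32409362]
[ 78.7054756  267.20392027]
[264.06246407 169.60252184]
[447.44694421 377.00706058]
```

```bash
cat >> fit.py <<'E'
print('joint')
M2=[a for a in M if a[0]=='top']+[('scene',L,S(q)) for L,q in (([-.111,-.06,.114],(612,290)),([-.111,.06,.114],(360,412)),([-.075,.1,.117],(235,400)),([.075,.1,.117],(68,203)),([.075,-.1,.117],(455,37)),([-.075,-.1,.117],(633,207)))]
x=fit(M2,x)
C=[('top',[.045*a,.035*b,.01],B(q)) for a,b,q in ((-1,1,(240,182)),(1,1,(492,245)),(1,-1,(440,443)),(-1,-1,(190,373)))]+[('scene',[-.045,.035,.01],D((263,495))),('scene',[.045,.035,.01],D((75,258))),('scene',[-.045,-.035,.01],D((445,390)))]
c=fit(C,c)
np.save('mc.npy',np.array([x,c]))
t=cv2.imread('pics/top0.png');s=cv2.imread('pics/scene0.png')
th=np.linspace(0,6.28,60)
for off in(0.,-.008):
  L=np.concatenate([np.c_[0*th+e+off,.022*np.cos(th),.042+.022*np.sin(th)] for e in(-.03,.03)]+[np.c_[0*th-.03+off,.01*np.cos(th),.042+.01*np.sin(th)]])
  W=R.from_euler('z',c[2]).apply(L)+[c[0],c[1],0]
  crop('top',200,170,280,240,8,f'pics/e{off}.png',proj('top',W),im=t)
  crop('scene',350,215,420,285,8,f'pics/f{off}.png',proj('scene',W),im=s)
a=[cv2.resize(cv2.imread(f'pics/{q}{o}.png'),(400,300 if q=='f' else 300)) for o in(0.,-.008) for q in'ef']
cv2.imwrite('pics/g.png',np.vstack([np.hstack(a[:2]),np.hstack(a[2:])]))
E
python3 fit.py | sed -n '/joint/,$p'
```

```text
joint
[ 0.5568 -0.156  -1.73  ] -99.12218432107419
[[ 0.   1. ]
 [-0.  -0.1]
 [-1.1 -0.4]
 [ 0.4 -0.1]
 [ 0.3  0.4]
 [-0.6  0.4]
 [ 0.1  0.7]
 [-1.1  0.3]
 [-0.3 -0. ]
 [ 0.4 -0.8]
 [ 0.9 -0.6]]
[ 0.5137  0.2381 -1.8195] -104.24875128953344
[[-0.  -0.7]
 [ 0.4 -0.2]
 [-0.1 -0. ]
 [-1.   0.2]
 [-0.9 -1. ]
 [ 0.5  1.3]
 [ 0.3 -1.3]]
```

View pics/g.png

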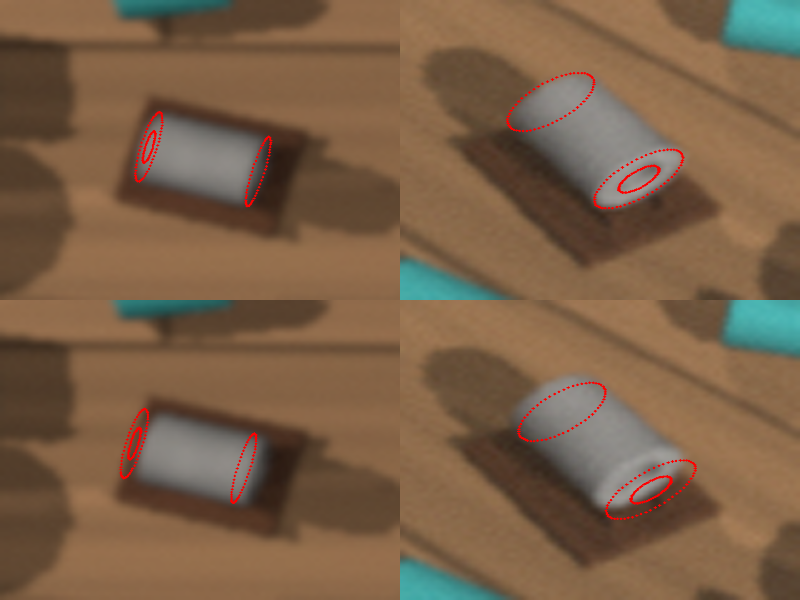

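Both fits are consistent to about 1 px. The machine is at (0.557, -0.156), yaw -99.1°. The drum is centred on the cradle at (0.514, 0.238), with its axis along -104°; it's the only grey one on a cradle, and the turquoise ones are ignored. The lid comes first, so I'll work out the move to above the bar.

```bash
cat >> h.py <<'E'
try: MC=np.load('mc.npy')
except Exception: MC=None
def mw(p): return R.from_euler('z',MC[0][2]).apply(p)+[MC[0][0],MC[0][1],0]
def Rt(zdir,xdir):
    z=np.array(zdir,float);z/=np.linalg.norm(z);x=np.array(xdir,float);x-=z*(x@z);x/=np.linalg.norm(x)
    return R.from_matrix(np.c_[x,np.cross(z,x),z])
def delta(tp,tr,base=None):
    p,r=base or pose()
    best=[]
    for k in(0,1):
        t=tr*R.from_euler('z',180*k,degrees=True)
        best.append(np.degrees((r.inv()*t).as_rotvec()))
    for b in best: print('turn',np.round(b,2),'shift',np.round(r.inv().apply(np.array(tp)-p),4))
E
python3 - <<'E'
from h import *
o=ctrl.get_obs();print(o['t'])
mx=mw([1,0,0])-mw([0,0,0])
b=mw([-.111,0,.114]);print(b)
delta(b+[0,0,.12],Rt([0,0,-1],mx))
E
```

```text
0.1
[ 0.57436448 -0.0463554   0.114     ]
turn [2.000e-02 1.100e-01 3.312e+01] shift [-0.3485 -0.5058 -0.0031]
turn [-1.4000e-01  2.0000e-02 -1.4688e+02] shift [-0.3485 -0.5058 -0.0031]
```

jog_arm([
  [[0,0,33.1],[-0.3485,-0.5058,-0.01],0.032],
  [[0,0,33.1],[-0.3485,-0.5058,-0.01],0.032],
  [[0,0,33.1],[-0.3485,-0.5058,-0.01],0.032],
  [[0,0,33.1],[-0.3485,-0.5058,-0.01],0.032],
  [[0,0,33.1],[-0.3485,-0.5058,-0.01],0.032],
  [[0,0,33.1],[-0.3485,-0.5058,-0.01],0.032],
  [[0,0,33.1],[-0.3485,-0.5058,-0.01],0.032],
  [[0,0,33.1],[-0.3485,-0.5058,-0.01],0.032],
  [[0,0,33.1],[-0.3485,-0.5058,-0.01],0.032],
  [[0,0,33.1],[-0.3485,-0.5058,-0.01],0.032],
  [[0,0,33.1],[-0.3485,-0.5058,-0.01],0.032],
  [[0,0,33.1],[-0.3485,-0.5058,-0.01],0.032],
], squeeze=40)

```text
t: 1.1
tool_pos: [0.5142, -0.1443, 0.2391]
tool_rot: [2.038, -2.391, -0.0]
contact_force: [1.5, -0.8, -0.0]
opening: 0.0316
```

Run:
```python
from h import *
o=ctrl.get_obs();print(o['t'],o['q'],o['tool_pos'],o['opening'])
mx=mw([1,0,0])-mw([0,0,0])
b=mw([-.111,0,.114])
delta(b+[0,0,.10],Rt([0,0,-1],mx))
```

```text
1.1 [-4.12905893e-01 -1.70731614e-01  1.81400396e+00 -6.56057437e-05
  1.49859588e+00  1.31679680e+00] [ 0.51416739 -0.14426375  0.23908726] 0.03163761359761557
turn [0.02 0.   0.02] shift [-0.1062 -0.044   0.0251]
turn [-0.0000e+00  3.0000e-02 -1.7998e+02] shift [-0.1062 -0.044   0.0251]
```

jog_arm([
  [[0,0,0],[-0.1062,-0.044,0.02],0.032],
  [[0,0,0],[-0.1062,-0.044,0.02],0.032],
  [[0,0,0],[-0.1062,-0.044,0.05],0.032],
  [[0,0,0],[-0.1062,-0.044,0.08],0.032],
  [[0,0,0],[-0.1062,-0.044,0.08],0.032],
  [[0,0,0],[-0.1062,-0.044,0.08],0.032],
  [[0,0,0],[-0.1062,-0.044,0.08],0.032],
])

```text
t: 1.68
tool_pos: [0.5742, -0.0492, 0.1606]
tool_rot: [-2.037, 2.391, -0.001]
contact_force: [0.1, -0.3, 0.5]
opening: 0.0321
```

Run:
```python
from h import *
o=ctrl.get_obs();print(o['t'],o['q'],o['tool_pos'],o['opening'])
b=mw([-.111,0,.114])
tp=o['tool_pos'];print(b-tp)
crop('top',330,135,450,245,5,'pics/i.png',[proj('top',b)[0],proj('top',tp)[0]])
crop('scene',200,80,330,220,4,'pics/j.png',[proj('scene',b)[0],proj('scene',tp)[0]])
a=cv2.imread('pics/i.png')[:,:,:];c=cv2.imread('pics/j.png');k=np.zeros((560,600,3),np.uint8);k[:550]=a
k2=np.hstack([k,c]);cv2.imwrite('pics/k.png',cv2.resize(k2,None,fx=.7,fy=.7))
```

```text
1.6833 [-2.14449605e-01 -9.13971352e-03  1.79612816e+00 -2.84253239e-04
  1.35373518e+00  1.51604753e+00] [ 0.5742019  -0.0492003   0.16057924] 0.03209222152996536
[ 0.00016258  0.0028449  -0.04657924]
```

View pics/k.png

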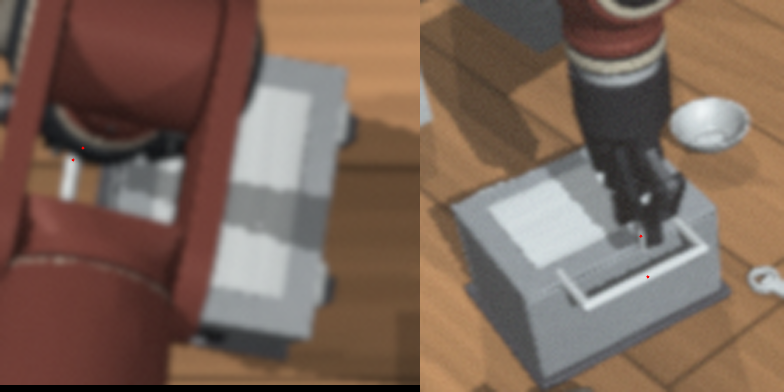

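jog_arm([
  [[0,0,0],[-0.0035,0,0.02],0.032],
  [[0,0,0],[-0.0035,0,0.035],0.032],
  [[0,0,0],[-0.0035,0,0.05],0.032],
  [[0,0,0],[-0.0035,0,0.062],0.032],
  [[0,0,0],[-0.0035,0,0.062],0.032],
  [[0,0,0],[-0.0035,0,0.062],0.0],
  [[0,0,0],[-0.0035,0,0.062],0.0],
  [[0,0,0],[-0.0035,0,0.062],0.0],
  [[0,0,0],[-0.0035,0,0.062],0.0],
  [[0,0,0],[-0.0035,0,0.062],0.0],
], squeeze=40)

```text
t: 2.62
tool_pos: [0.5754, -0.0459, 0.0991]
tool_rot: [-2.038, 2.391, -0.004]
contact_force: [-1.2, -3.6, 4.7]
opening: 0.0087
```

Run:
```python
from h import *
o=ctrl.get_obs();print(o['t'],o['q'],o['tool_pos'],o['opening'],o['contact_force'])
p,r=pose();print(mw([0,0,0]),'tcp in machine',R.from_euler('z',-MC[0][2]).apply(p-mw([0,0,0])))
# arc
th0=np.arctan2(4,186)
for th in np.arange(.1,1.96,.1):
    d=lambda t:np.array([-.186*np.cos(t)-.004*0-np.sin(t)*0+.004*np.sin(t),0,.186*np.sin(t)+.004*np.cos(t)])
    w=R.from_euler('z',MC[0][2]).apply(d(th)-d(0)); print(round(th,2),np.round(r.inv().apply(w),4))
```

```text
2.6167 [-2.07822178e-01  5.68896997e-02  1.83836702e+00 -1.41635612e-03
  1.24384927e+00  1.52251169e+00] [ 0.57542146 -0.04588869  0.09907012] 0.008725341518892938 [-1.19862214 -3.63697535  4.74840177]
[ 0.5567665  -0.15595153  0.        ] tcp in machine [-0.11162838  0.00096962  0.09907012]
0.1 [ 0.0014 -0.     -0.0185]
0.2 [ 0.0046 -0.0001 -0.0369]
0.3 [ 0.0096 -0.0001 -0.0548]
0.4 [ 0.0163 -0.0002 -0.0721]
0.5 [ 0.0248 -0.0002 -0.0886]
0.6 [ 0.0349 -0.0002 -0.1043]
0.7 [ 0.0465 -0.0003 -0.1188]
0.8 [ 0.0595 -0.0003 -0.1321]
0.9 [ 0.0737 -0.0003 -0.1441]
1.0 [ 0.0891 -0.0004 -0.1545]
1.1 [ 0.1054 -0.0004 -0.1634]
1.2 [ 0.1226 -0.0004 -0.1706]
1.3 [ 0.1404 -0.0004 -0.1761]
1.4 [ 0.1586 -0.0004 -0.1797]
1.5 [ 0.1771 -0.0004 -0.1816]
1.6 [ 0.1957 -0.0004 -0.1815]
1.7 [ 0.2142 -0.0004 -0.1796]
1.8 [ 0.2324 -0.0004 -0.1759]
1.9 [ 0.2502 -0.0004 -0.1704]
```

jog_arm([
  [[0,0,0],[0.0004,0,-0.0095],0.0],
  [[0,0,0],[0.0014,0,-0.0185],0.0],
  [[0,0,0],[0.0028,0,-0.0278],0.0],
  [[0,0,0],[0.0046,0,-0.0369],0.0],
  [[0,0,0],[0.0069,0,-0.046],0.0],
  [[0,0,0],[0.0096,0,-0.0548],0.0],
  [[0,0,0],[0.0163,0,-0.0721],0.0],
  [[0,0,0],[0.0248,0,-0.0886],0.0],
  [[0,0,0],[0.0349,0,-0.1043],0.0],
  [[0,0,0],[0.0465,0,-0.1188],0.0],
  [[0,0,0],[0.0595,0,-0.1321],0.0],
  [[0,0,0],[0.0595,0,-0.1321],0.0],
])

```text
t: 3.62
tool_pos: [0.566, -0.1035, 0.2345]
tool_rot: [-2.035, 2.387, -0.001]
contact_force: [-0.4, 6.1, 4.7]
opening: 0.0078
```

Run:
```python
from h import *
o=ctrl.get_obs();print(o['t'],o['q'],o['tool_pos'],o['opening'],o['contact_force'])
p,r=pose();print('tcp in machine',R.from_euler('z',-MC[0][2]).apply(p-mw([0,0,0])))
im=get_image('scene');cv2.imwrite('pics/l.png',im[60:240,160:400,::-1].repeat(2,0).repeat(2,1))
```

```text
3.6167 [-0.31200728 -0.06904368  1.72864995  0.00389111  1.47884535  1.41760651] [ 0.56603661 -0.10346861  0.2344707 ] 0.007833867578541962 [-0.37408872  6.11286369  4.72774432]
tcp in machine [-0.05328883  0.00083221  0.2344707 ]
```

View pics/l.png

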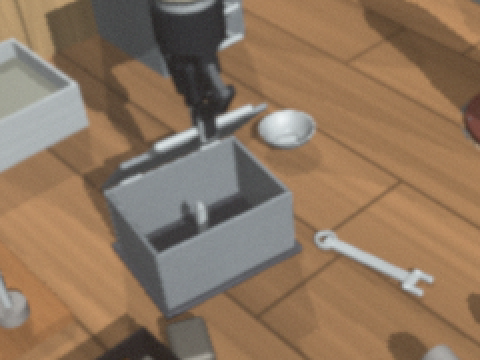

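jog_arm([
  [[0,0,0],[0.0142,0,-0.012],0.0],
  [[0,0,0],[0.0296,0,-0.0224],0.0],
  [[0,0,0],[0.0459,0,-0.0313],0.0],
  [[0,0,0],[0.0631,0,-0.0385],0.0],
  [[0,0,0],[0.0809,0,-0.044],0.0],
  [[0,0,0],[0.0991,0,-0.0476],0.0],
  [[0,0,0],[0.1176,0,-0.0495],0.0],
  [[0,0,0],[0.1362,0,-0.0494],0.0],
  [[0,0,0],[0.146,0,-0.0487],0.0],
  [[0,0,0],[0.1547,0,-0.0475],0.0],
  [[0,0,0],[0.164,0,-0.0459],0.0],
  [[0,0,0],[0.17,0,-0.0446],0.0],
])

```text
t: 4.67
tool_pos: [0.5381, -0.2721, 0.2771]
tool_rot: [-2.037, 2.39, -0.002]
contact_force: [-2.1, 0.2, 7.0]
opening: 0.008
```

jog_arm([
  [[0,0,0],[0.004,0,0.001],0.0],
  [[0,0,0],[0.008,0,0.0025],0.0],
  [[0,0,0],[0.008,0,0.0025],0.0],
  [[0,0,0],[0.008,0,0.0025],0.0],
])

```text
t: 5.0
tool_pos: [0.5368, -0.2799, 0.275]
tool_rot: [-2.037, 2.391, -0.002]
contact_force: [-3.7, -0.7, 7.7]
opening: 0.0081
```

Run:
```python
from h import *
o=ctrl.get_obs();print(o['t'],o['q'],o['tool_pos'],o['opening'],o['contact_force'])
p,r=pose();q=R.from_euler('z',-MC[0][2]).apply(p-mw([0,0,0]));print('tcp in machine',q)
im=get_image('scene');cv2.imwrite('pics/m.png',im[20:240,160:400,::-1].repeat(2,0).repeat(2,1))
```

```text
5.0 [-6.03421069e-01 -1.66503229e-02  1.61075068e+00 -6.55028128e-05
  1.54591185e+00  1.12669761e+00] [ 0.53683204 -0.27987698  0.27495539] 0.008086929124064599 [-3.7336847  -0.6957474   7.66178076]
tcp in machine [ 1.25518523e-01 -3.51530744e-05  2.74955386e-01]
```

View pics/m.png

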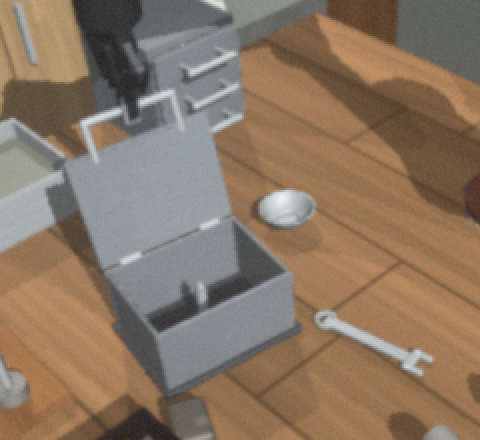

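jog_arm([
  [[0,0,0],[0,0,0],0.03],
  [[0,0,0],[0,0,0],0.03],
  [[0,0,0],[0,0,0],0.03],
  [[0,0,0],[0,0,0],0.03],
  [[0,0,0],[0,0,-0.02],0.03],
  [[0,0,0],[0,0,-0.05],0.03],
  [[0,0,0],[0,0,-0.08],0.03],
  [[0,0,0],[0,0,-0.08],0.03],
])

```text
t: 5.72
tool_pos: [0.5387, -0.2804, 0.3593]
tool_rot: [-2.037, 2.388, -0.016]
contact_force: [0.2, 0.2, 1.2]
opening: 0.0301
```

Run:
```python
from h import *
o=ctrl.get_obs();print(o['t'],o['q'],o['tool_pos'],o['opening'],o['contact_force'])
im=get_image('scene');cv2.imwrite('pics/n.png',im[20:240,160:400,::-1].repeat(2,0).repeat(2,1))
p,r=pose();ca=MC[1][2]
g=np.array([MC[1][0],MC[1][1],.042]);f=-np.array([np.cos(ca),np.sin(ca),0]);print('f',f)
side=np.cross(f,[0,0,1])
for tilt in(60,):
    a=np.radians(90-tilt);z=np.cos(a)*f-np.sin(a)*np.array([0,0,1])
    t=Rt(z,side)
    grasp=g-f*.012; tcp=grasp+z*.019
    print('tcp',tcp,'x',t.as_matrix()[:,0])
    print('pre'); delta(tcp-z*.12,t)
```

```text
5.7167 [-6.02545845e-01 -4.00878350e-02  1.49627052e+00  2.96662454e-04
  1.67478498e+00  1.12680590e+00] [ 0.53868034 -0.28038777  0.35925101] 0.030086381939230245 [0.15352815 0.19452189 1.206334  ]
f [ 0.24613217  0.96923627 -0.        ]
tcp [0.51484095 0.24245941 0.0325    ] x [ 9.69236274e-01 -2.46132169e-01  2.77555756e-17]
pre
turn [ 48.06 -44.46 -76.12] shift [-0.4096  0.1168  0.2619]
turn [-45.52 -49.21  85.64] shift [-0.4096  0.1168  0.2619]
```

View pics/n.png

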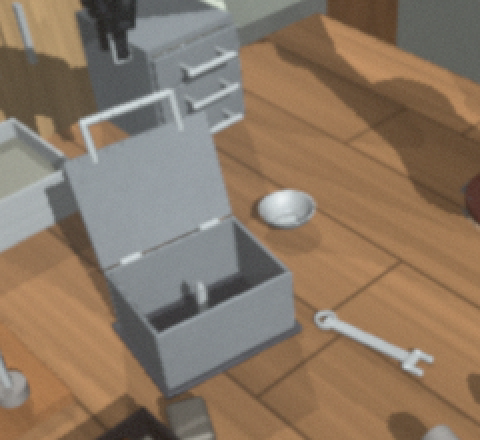

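The lid rests on its stop, with its bar at the top and the box open. Before reaching for the drum in a tilted pose, I'll fit a simple arm model from the recorded poses to check the wrist ranges.

```bash
cat > kin.py <<'E'
from h import *
from scipy.optimize import least_squares
P=[([-1.27097852e+00,5.33515644e-02,1.61433764e+00,1.476],[.25399,-.57037,.23004]),([-.412906,-.1707316,1.814004,1.498596],[.51416739,-.14426375,.23908726]),([-.2144496,-.0091397,1.79612816,1.353735],[.5742019,-.0492003,.16057924]),([-.3120,-.06904368,1.72864995,1.478845],[.56603661,-.10346861,.2344707]),([-.20782,.0568897,1.83836702,1.243849],[.57542146,-.04588869,.09907]),([-.603421,-.0166503,1.61075,1.545912],[.536832,-.279877,.274955]),([-.6025,-.0400878,1.49627,1.674785],[.53868,-.28038777,.359251])]
def f(x):
    a,h,L1,L2,c=x;r=[]
    for q,p in P:
        r+=[a+L1*np.sin(q[1])+L2*np.sin(q[1]+q[2]+c)-np.hypot(p[0],p[1]),h+L1*np.cos(q[1])+L2*np.cos(q[1]+q[2]+c)-p[2]]
    return r+[1e-3*c,1e-3*(a-.0)]
if __name__=='__main__':
    s=least_squares(f,[0,.1,.45,.5,0]);print(s.x,np.abs(s.fun).max())
    for q,p in P:print(np.arctan2(p[1],p[0])-q[0])
E
python3 kin.py
```

```text
[ 0.00575869 -0.03682717  0.42533359  0.61791331  0.16149771] 0.0014742903871317603
0.1191269310320533
0.13936195338362134
0.12897370665661284
0.13120119213198347
0.12824045231475117
0.12284016982646107
0.12258015674473305
```

jog_arm([
  [[4,0,0],[-0.02,0,-0.03],0.06],
  [[8,0,0],[-0.05,0,-0.03],0.06],
  [[12,0,0],[-0.08,0,-0.03],0.06],
  [[15,0,0],[-0.11,0,-0.03],0.06],
  [[15,0,0],[-0.14,0,-0.03],0.06],
  [[15,0,0],[-0.16,0,-0.03],0.06],
  [[15,0,0],[-0.16,0,-0.03],0.06],
])

```text
t: 6.35
tool_pos: [0.562, -0.1179, 0.3803]
tool_rot: [-1.923, 2.246, -0.292]
contact_force: [0.4, 0.2, 0.2]
opening: 0.0597
```

Run:
```python
from h import *
o=ctrl.get_obs();print(o['t'],list(o['q']),list(o['tool_pos']),list(o['tool_rot']))
```

```text
6.35 [np.float64(-0.3634431834720422), np.float64(-0.28613969143283174), np.float64(1.695918212582837), np.float64(0.05527704165938203), np.float64(1.4775059068541023), np.float64(1.3638470190691039)] [np.float64(0.562038866683633), np.float64(-0.11793026737112867), np.float64(0.38029065300106196)] [np.float64(-1.9231452569215919), np.float64(2.246084045936684), np.float64(-0.2922087832828326)]
```

```bash
cat > kin.py <<'E'
from h import *
from scipy.optimize import least_squares
down=lambda *a:a
D=[([-1.27097852e+00,5.33515644e-02,1.61433764e+00,0,1.476,-.119],[.25399,-.57037,.23004],None),([-.412906,-.1707316,1.814004,0,1.498596,1.3168],[.51416739,-.14426375,.23908726],None),([-.2144496,-.0091397,1.79612816,0,1.353735,1.516],[.5742019,-.0492003,.16057924],None),([-.20782,.0568897,1.83836702,0,1.243849,1.5225],[.57542146,-.04588869,.09907],None),([-.603421,-.0166503,1.61075,0,1.545912,1.1267],[.536832,-.279877,.274955],None),([-.6025,-.0400878,1.49627,0,1.674785,1.1268],[.53868,-.28038777,.359251],None),
([-0.3634431834720422,-0.28613969143283174,1.695918212582837,0.05527704165938203,1.4775059068541023,1.3638470190691039],[0.562038866683633,-0.11793026737112867,0.38029065300106196],[-1.9231452569215919,2.246084045936684,-0.2922087832828326])]
sg=1
def fk(q,x,sg=1):
    a,h,L1,L2,off,d,c=x
    Rz=R.from_euler('z',q[0]);A=R.from_euler('y',q[1]);F=R.from_euler('y',q[1]+q[2])
    w=np.array([a,off,h])+A.apply([0,0,L1])+F.apply([c,0,L2])
    W=F*R.from_euler('z',sg*q[3])*R.from_euler('y',q[4])*R.from_euler('z',q[5]+np.pi)
    return Rz.apply(w+W.apply([0,0,d])),Rz*W
def f(x,sg):
    r=[]
    for q,p,o in D:
        P,W=fk(q,x,sg);r+=list(P-p)
    return r+list(1e-3*np.array(x[[0,6]]))
if __name__=='__main__':
    for sg in(1,-1):
        s=least_squares(f,[0,.3,.45,.5,.08,.3,0],args=(sg,));print(sg,np.round(s.x,4),np.abs(s.fun).max())
        P,W=fk(D[-1][0],s.x,sg);print(P-D[-1][1],W.as_rotvec(),D[-1][2])
        if sg==1: np.save('kx.npy',s.x)
E
python3 kin.py
```

```text
1 [0.     0.2381 0.4265 0.6099 0.0741 0.2797 0.0957] 0.00030469982691563174
[-8.28211269e-06 -5.49411926e-05  1.17875743e-06] [-1.92314526  2.24608405 -0.29220878] [-1.9231452569215919, 2.246084045936684, -0.2922087832828326]
-1 [4.000e-04 2.122e-01 3.903e-01 6.102e-01 7.800e-02 2.133e-01 1.001e-01] 0.01997105096804573
[-0.01302094 -0.01997105 -0.0006947 ] [-1.97577483  2.31638572 -0.38221445] [-1.9231452569215919, 2.246084045936684, -0.2922087832828326]
```

```bash
cat > ik.py <<'E'
from kin import *
X=np.load('kx.npy')
LO=np.array([-3.01,-1.01,.06,-1.02,.09,-3.14]);HI=np.array([3.01,2.22,2.58,4.17,2.62,3.14])
def ik(p,r,seeds=None,n=40):
    rng=np.random.default_rng(0);out=[]
    S=[seeds] if seeds is not None else [rng.uniform(LO,HI)*[.3,.5,1,1,1,1] for _ in range(n)]
    for s in S:
        s=np.clip(s,LO+1e-3,HI-1e-3)
        def e(q):
            P,W=fk(q,X);return np.r_[(P-p)*5,(W.inv()*r).as_rotvec()]
        o=least_squares(e,s,bounds=(LO,HI))
        if np.abs(o.fun).max()<2e-3 and not any(np.abs(o.x-b).max()<.02 for b in out): out.append(o.x)
    return out
UP=np.array([0,0,1.])
def startpose(sgn,tilt,back,flip=0,ret=0):
    ca=MC[1][2];f=-sgn*np.array([np.cos(ca),np.sin(ca),0]);a=np.radians(90-tilt);z=np.cos(a)*f-np.sin(a)*UP
    t=Rt(z,np.cross(f,UP)*(1-2*flip));g=np.array([MC[1][0],MC[1][1],.042])-f*back
    return g+z*(.019-ret),t
def endpose(nsgn,tilt,back,flip=0,up=0,flipx=0):
    # drum upright: tool z = cos(90-tilt)*down... ; forward=-n
    n=nsgn*(mw([0,1,0])-mw([0,0,0]));a=np.radians(90-tilt);z=-np.cos(a)*UP+np.sin(a)*n
    t=Rt(z,np.cross(-n,UP)*(1-2*flip));g=mw([0,0,.022+.03+back+up])
    return g+z*.019,t
if __name__=='__main__':
    for sgn in(1,-1):
      for tilt in(60,50,45):
        for fl in(0,1):
          for ret in(0,.1):
            p,t=startpose(sgn,tilt,.012,fl,ret)
            for q in ik(p,t): print('S',sgn,tilt,fl,ret,np.round(q,2))
    for sgn in(1,-1):
      for tilt in(60,45):
        for fl in(0,1):
          for up in(0,.1):
            p,t=endpose(sgn,tilt,.012,fl,up)
            for q in ik(p,t): print('E',sgn,tilt,fl,up,np.round(q,2))
E
python3 ik.py
```

```text
S 1 60 0 0 [-0.15  0.16  2.16  1.23  1.15 -0.65]
S 1 60 0 0.1 [-0.34  0.01  2.21  1.09  1.33 -0.61]
S 1 60 1 0 [-0.15  0.16  2.16  1.23  1.15  2.49]
S 1 60 1 0.1 [-0.34  0.01  2.21  1.09  1.33  2.53]
S 1 50 0 0 [-0.09  0.09  2.15  1.05  1.05 -0.47]
S 1 50 0 0.1 [-0.26 -0.1   2.19  0.94  1.25 -0.42]
S 1 50 1 0 [-0.09  0.09  2.15  1.05  1.05  2.67]
S 1 50 1 0.1 [-0.26 -0.1   2.19  0.94  1.25  2.72]
S 1 45 0 0 [-0.06  0.06  2.14  0.96  1.02 -0.37]
S 1 45 0 0.1 [-0.21 -0.13  2.18  0.85  1.22 -0.33]
S 1 45 1 0 [-0.06  0.06  2.14  0.96  1.02  2.77]
S 1 45 1 0.1 [-0.21 -0.13  2.18  0.85  1.22  2.82]
S -1 60 0 0 [ 0.59  0.67  1.45 -0.65  1.86 -2.21]
S -1 60 0 0.1 [ 0.66  0.74  1.24 -0.63  2.01 -2.24]
S -1 60 1 0 [ 0.59  0.67  1.45 -0.65  1.86  0.93]
S -1 60 1 0.1 [ 0.66  0.74  1.24 -0.63  2.01  0.9 ]
S -1 50 0 0 [ 0.56  0.58  1.51 -0.56  1.73 -2.22]
S -1 50 0 0.1 [ 0.63  0.61  1.33 -0.54  1.89 -2.25]
S -1 50 1 0 [ 0.56  0.58  1.51 -0.56  1.73  0.92]
S -1 50 1 0.1 [ 0.63  0.61  1.33 -0.54  1.89  0.9 ]
S -1 45 0 0 [ 0.55  0.53  1.55 -0.52  1.67 -2.23]
S -1 45 0 0.1 [ 0.61  0.55  1.38 -0.5   1.
[... 219 characters left out ...]
1 0 [-0.47 -0.12  2.18  0.28  0.6   1.07]
E 1 60 1 0.1 [-0.47 -0.28  2.13  0.22  0.8   1.15]
E 1 45 0 0 [-0.51 -0.17  2.31  0.8   0.35 -2.6 ]
E 1 45 0 0.1 [-0.51 -0.38  2.28  0.49  0.55 -2.26]
E 1 45 1 0 [-0.51 -0.17  2.31  0.8   0.35  0.54]
E 1 45 1 0.1 [-0.51 -0.38  2.28  0.49  0.55  0.88]
E -1 60 0 0 [-0.36  0.45  1.54 -0.1   1.67  1.39]
E -1 60 0 0.1 [-0.36  0.33  1.5  -0.1   1.82  1.37]
E -1 60 1 0 [-0.36  0.45  1.54 -0.1   1.67 -1.75]
E -1 60 1 0.1 [-0.36  0.33  1.5  -0.1   1.82 -1.77]
E -1 45 0 0 [-0.34  0.61  1.39 -0.14  1.92  1.39]
E -1 45 0 0.1 [-0.34  0.49  1.37 -0.15  2.05  1.37]
E -1 45 1 0 [-0.34  0.61  1.39 -0.14  1.92 -1.75]
E -1 45 1 0.1 [-0.34  0.49  1.37 -0.15  2.05 -1.77]
```

```bash
cat > path.py <<'E'
from ik import *
def slerp(r0,r1,s): return r0*R.from_rotvec((r0.inv()*r1).as_rotvec()*s)
def check(p0,r0,p1,r1,q0,n=12):
    q=np.array(q0);mx=0
    for s in np.linspace(0,1,n+1)[1:]:
        a=ik(p0+(p1-p0)*s,slerp(r0,r1,s),q)
        if not a: print('fail',s);return q
        mx=max(mx,np.abs(a[0]-q).max());q=a[0]
        print(round(s,2),np.round(q,2))
    print('maxstep',mx);return q
E
python3 - <<'E'
from path import *
o=ctrl.get_obs();p0,r0=pose()
for uv in((246,165),(222,173),(234,157),(232,263),(190,196)): print(uv,atz('top',*uv,.022))
p1,t=startpose(1,60,.012,1)
pre=p1+[0,0,.12];print(p1,pre)
delta(pre,t)
q=check(p0,r0,pre,t,o['q'],8)
check(pre,t,p1,t,q,3)
E
```

```text
(246, 165) [0.63021109 0.22869447 0.022     ]
(222, 173) [0.6074815  0.29305688 0.022     ]
(234, 157) [0.65211274 0.26200231 0.022     ]
(232, 263) [0.36600549 0.25847348 0.022     ]
(190, 196) [0.54369973 0.37711679 0.022     ]
[0.51484095 0.24245941 0.0325    ] [0.51484095 0.24245941 0.1525    ]
turn [-55.8  -38.64  93.28] shift [-0.3485  0.1574  0.1944]
turn [ 36.36 -52.51 -68.68] shift [-0.3485  0.1574  0.1944]
0.12 [-0.32 -0.24  1.7   0.12  1.56  1.6 ]
0.25 [-0.3  -0.2   1.72  0.22  1.61  1.82]
0.38 [-0.28 -0.18  1.75  0.34  1.62  2.03]
0.5 [-0.27 -0.16  1.81  0.48  1.61  2.22]
0.62 [-0.25 -0.14  1.88  0.62  1.56  2.39]
0.75 [-0.23 -0.13  1.97  0.78  1.48  2.54]
0.88 [-0.2  -0.12  2.07  0.94  1.38  2.66]
1.0 [-0.15 -0.11  2.16  1.14  1.25  2.75]
maxstep 0.23511034627436378
0.33 [-0.15 -0.02  2.17  1.16  1.22  2.67]
0.67 [-0.15  0.07  2.17  1.2   1.18  2.58]
1.0 [-0.15  0.16  2.16  1.23  1.15  2.49]
maxstep 0.09744674560323573
```

jog_arm([
  [[-55.8,-38.6,93.3],[-0.3485,0.1574,0.16],0.066],
  [[-55.8,-38.6,93.3],[-0.3485,0.1574,0.16],0.066],
  [[-55.8,-38.6,93.3],[-0.3485,0.1574,0.16],0.066],
  [[-55.8,-38.6,93.3],[-0.3485,0.1574,0.16],0.066],
  [[-55.8,-38.6,93.3],[-0.3485,0.1574,0.16],0.066],
  [[-55.8,-38.6,93.3],[-0.3485,0.1574,0.16],0.066],
  [[-55.8,-38.6,93.3],[-0.3485,0.1574,0.16],0.066],
  [[-55.8,-38.6,93.3],[-0.3485,0.1574,0.16],0.066],
  [[-55.8,-38.6,93.3],[-0.3485,0.1574,0.16],0.066],
  [[-55.8,-38.6,93.3],[-0.3485,0.1574,0.16],0.066],
  [[-55.8,-38.6,93.3],[-0.3485,0.1574,0.16],0.066],
  [[-55.8,-38.6,93.3],[-0.3485,0.1574,0.16],0.066],
])

```text
t: 7.35
tool_pos: [0.5063, 0.2412, 0.1833]
tool_rot: [-0.309, 2.761, 1.115]
contact_force: [-0.9, -0.4, 1.0]
opening: 0.0662
```

Run:
```python
from path import *
o=ctrl.get_obs();p0,r0=pose();print(o['t'],np.round(o['q'],2),p0,o['contact_force'])
p1,t=startpose(1,60,.012,1)
delta(p1+[0,0,.1],t)
```

```text
7.35 [-0.06 -0.15  2.03  0.81  1.33  2.63] [0.50629702 0.24123921 0.18334057] [-0.90319892 -0.41716868  1.02085923]
turn [-14.23  -9.79  23.28] shift [ 0.0024 -0.0352  0.0376]
turn [  13.54  -19.67 -154.98] shift [ 0.0024 -0.0352  0.0376]
```

jog_arm([
  [[-4,-2.5,6],[0.001,-0.01,0.01],0.066],
  [[-8,-5,12],[0.001,-0.02,0.02],0.066],
  [[-11,-8,18],[0.002,-0.03,0.03],0.066],
  [[-14.2,-9.8,23.3],[0.0024,-0.0352,0.0376],0.066],
  [[-14.2,-9.8,23.3],[0.0024,-0.0352,0.0376],0.066],
  [[-14.2,-9.8,23.3],[0.0024,-0.0352,0.0376],0.066],
])

```text
t: 7.85
tool_pos: [0.5158, 0.2406, 0.1333]
tool_rot: [0.319, 2.599, 1.493]
contact_force: [0.1, -0.0, 0.3]
opening: 0.0656
```

Run:
```python
from path import *
o=ctrl.get_obs();p0,r0=pose();print(o['t'],np.round(o['q'],2),p0,o['contact_force'])
p1,t=startpose(1,60,.012,1)
print(p1);delta(p1+[0,0,.03],t);delta(p1,t)
c=np.array([MC[1][0],MC[1][1],.042])
crop('scene',300,120,460,290,4,'pics/p.png',[proj('scene',c)[0],proj('scene',p0)[0]])
```

```text
7.85 [-0.15 -0.07  2.17  1.14  1.24  2.71] [0.51575263 0.24056301 0.13332571] [ 0.08919945 -0.01235196  0.25346176]
[0.51484095 0.24245941 0.0325    ]
turn [-0.22  0.05  0.28] shift [ 0.0017 -0.0604  0.037 ]
turn [-9.0000e-02 -3.4000e-01 -1.7972e+02] shift [ 0.0017 -0.0604  0.037 ]
turn [-0.22  0.05  0.28] shift [ 0.0018 -0.0863  0.0521]
turn [-9.0000e-02 -3.4000e-01 -1.7972e+02] shift [ 0.0018 -0.0863  0.0521]
```

View pics/p.png

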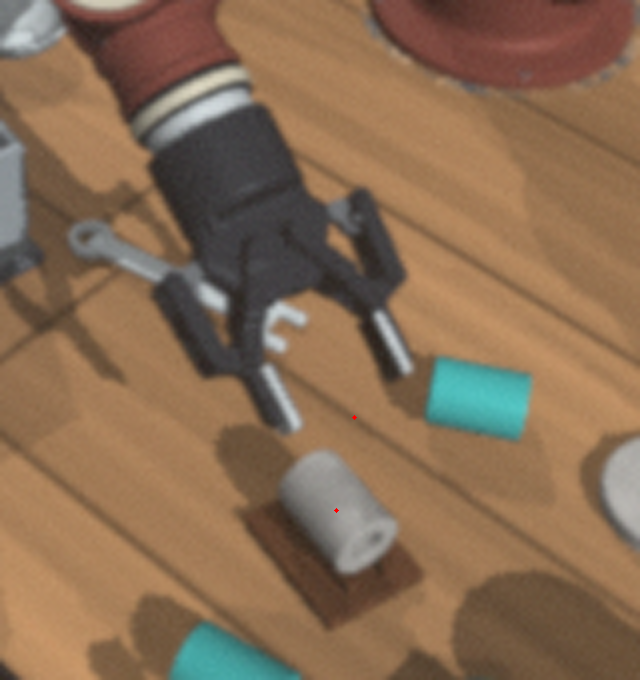

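jog_arm([
  [[0,0,0.3],[0.0018,-0.02,0.015],0.066],
  [[0,0,0.3],[0.0018,-0.04,0.028],0.066],
  [[0,0,0.3],[0.0018,-0.058,0.038],0.066],
  [[0,0,0.3],[0.0018,-0.072,0.048],0.066],
  [[0,0,0.3],[0.0018,-0.08,0.053],0.066],
  [[0,0,0.3],[0.0018,-0.0863,0.0571],0.066],
  [[0,0,0.3],[0.0018,-0.0863,0.0571],0.066],
  [[0,0,0.3],[0.0018,-0.0863,0.0571],0.066],
])

```text
t: 8.57
tool_pos: [0.5185, 0.2473, 0.0332]
tool_rot: [0.322, 2.596, 1.495]
contact_force: [0.2, -0.3, -0.6]
opening: 0.0658
```

Run:
```python
from path import *
o=ctrl.get_obs();p0,r0=pose();print(o['t'],np.round(o['q'],2),p0,o['contact_force'])
p1,t=startpose(1,60,.007,1)
print(p1);delta(p1,t)
crop('scene',320,170,430,290,5,'pics/q.png')
crop('top',200,170,280,240,5,'pics/q2.png')
cv2.imwrite('pics/q3.png',np.hstack([cv2.imread('pics/q.png')[200:550],cv2.imread('pics/q2.png')[:350]])[:,:800])
```

```text
8.5667 [-0.13  0.17  2.15  1.24  1.14  2.49] [0.51850796 0.24727711 0.03323163] [ 0.2227009  -0.34282815 -0.56716959]
[0.51607161 0.24730559 0.0325    ]
turn [-0.1   0.18  0.23] shift [ 0.0024 -0.0009 -0.0001]
turn [-2.9000e-01 -1.6000e-01 -1.7977e+02] shift [ 0.0024 -0.0009 -0.0001]
```

View pics/q3.png

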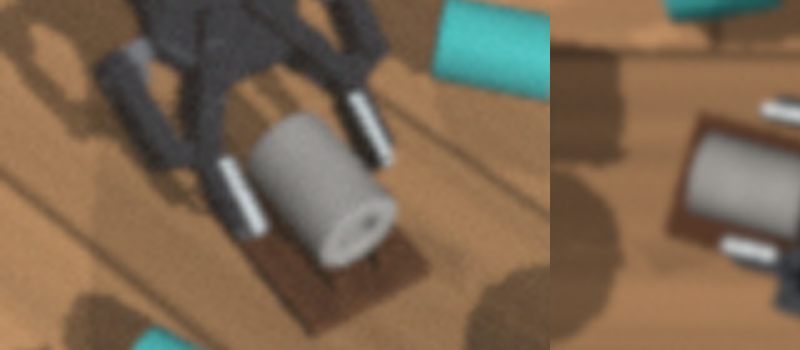

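jog_arm([
  [[0,0,0.2],[0.0022,0,0],0.066],
  [[0,0,0.2],[0.0022,0,0],0.05],
  [[0,0,0.2],[0.0022,0,0],0.036],
  [[0,0,0.2],[0.0022,0,0],0.036],
  [[0,0,0.2],[0.0022,0,0],0.03],
  [[0,0,0.2],[0.0022,0,0],0.03],
  [[0,0,0.2],[0.0022,0,0],0.03],
  [[0,0,0.2],[0.0022,0,0],0.03],
], squeeze=60)

```text
t: 9.33
tool_pos: [0.5155, 0.2479, 0.0329]
tool_rot: [0.328, 2.597, 1.498]
contact_force: [-3.3, -3.5, 5.8]
opening: 0.0433
```

Run:
```python
from path import *
o=ctrl.get_obs();p0,r0=pose();print(o['t'],np.round(o['q'],2),list(p0),list(o['tool_rot']),o['contact_force'],o['opening'])
np.savez('grasp.npz',p=p0,r=o['tool_rot'])
print('lift',r0.inv().apply([0,0,.2]))
```

```text
9.3333 [-0.13  0.16  2.16  1.24  1.14  2.5 ] [np.float64(0.5155245142115257), np.float64(0.24786755170903227), np.float64(0.03285775369843519)] [np.float64(0.3276494100526417), np.float64(2.597289349261969), np.float64(1.4979038240218274)] [-3.29855437 -3.49368892  5.80121378] 0.04326936437929155
lift [-5.76820104e-05  1.73113794e-01 -1.00157931e-01]
```

jog_arm([
  [[0,0,0],[0,0.0087,-0.005],0.03],
  [[0,0,0],[0,0.0173,-0.01],0.03],
  [[0,0,0],[0,0.035,-0.02],0.03],
  [[0,0,0],[0,0.052,-0.03],0.03],
  [[0,0,0],[0,0.069,-0.04],0.03],
  [[0,0,0],[0,0.0866,-0.05],0.03],
  [[0,0,0],[0,0.104,-0.06],0.03],
  [[0,0,0],[0,0.121,-0.07],0.03],
  [[0,0,0],[0,0.1385,-0.08],0.03],
  [[0,0,0],[0,0.156,-0.09],0.03],
  [[0,0,0],[0,0.1731,-0.1],0.03],
  [[0,0,0],[0,0.1731,-0.1],0.03],
])

```text
t: 10.33
tool_pos: [0.5173, 0.2481, 0.237]
tool_rot: [0.323, 2.592, 1.494]
contact_force: [1.3, -0.5, -1.3]
opening: 0.0432
```

Run:
```python
from path import *
o=ctrl.get_obs();p0,r0=pose();print(o['t'],np.round(o['q'],2),p0,o['contact_force'],o['opening'])
im=get_image('scene');cv2.imwrite('pics/r.png',cv2.resize(im[60:300,250:500,::-1],None,fx=2.4,fy=2.4))
G=np.load('grasp.npz');rg=R.from_rotvec(G['r'])
ca=MC[1][2];f=-np.array([np.cos(ca),np.sin(ca),0])
# drum in tool frame
mid=rg.inv().apply(np.array([MC[1][0],MC[1][1],.042])-G['p']);ax=rg.inv().apply(f);print('drum in tool',mid,ax)
mid[0]=0
ax[0]=0;ax/=np.linalg.norm(ax)
np.savez('drum.npz',mid=mid,ax=ax)
p,t=endpose(1,60,.007,1)
# adjust so ax->down exactly
al=R.align_vectors([[0,0,-1]],[t.apply(ax)])[0];t=al*t
tcp=mw([0,0,.052+.13])-t.apply(mid)
print('axis',t.apply(ax),'tcp',tcp,t.as_rotvec())
delta(tcp,t)
check(p0,r0,tcp,t,o['q'],16)
```

```text
10.3333 [-0.13 -0.24  2.12  1.09  1.31  2.92] [0.51727997 0.24811589 0.23697727] [ 1.25220689 -0.46250494 -1.25340124] 0.04315672440667598
drum in tool [-0.00069542  0.00297387 -0.0131152 ] [0.00245402 0.50078878 0.86556604]
axis [-3.54065561e-17 -6.82303276e-17 -1.00000000e+00] tcp [ 0.56579293 -0.15740091  0.17213718] [-1.78174817  2.09066893 -0.56121585]
turn [ 66.39  26.85 -99.87] shift [-0.1486 -0.2453 -0.2973]
turn [ 24.36 -60.24  60.68] shift [-0.1486 -0.2453 -0.2973]
0.06 [-0.16 -0.23  2.08  1.    1.36  2.84]
0.12 [-0.19 -0.21  2.05  0.92  1.4   2.74]
0.19 [-0.21 -0.2   2.02  0.83  1.42  2.65]
0.25 [-0.23 -0.19  1.99  0.75  1.43  2.55]
0.31 [-0.24 -0.19  1.97  0.67  1.44  2.46]
0.38 [-0.26 -0.19  1.96  0.59  1.43  2.35]
0.44 [-0.27 -0.19  1.95  0.52  1.41  2.25]
0.5 [-0.28 -0.2   1.94  0.45  1.39  2.15]
0.56 [-0.3  -0.21  1.95  0.39  1.35  2.04]
0.62 [-0.31 -0.22  1.96  0.33  1.3   1.93]
0.69 [-0.33 -0.24  1.97  0.28  1.25  1.82]
0.75 [-0.35 -0.26  1.99  0.24  1.18  1.71]
0.81 [-0.37 -0.27  2.02  0.21  1.11  1.59]
0.88 [-0.4  -0.29  2.05  0.19  1.03  1.46]
0.94 [-0.43 -0.3   2.08  0.19  0.94  1.32]
1.0 [-0.47 -0.31  2.11  0.21  0.85  1.16]
maxstep 0.1589250286395223
```

View pics/r.png

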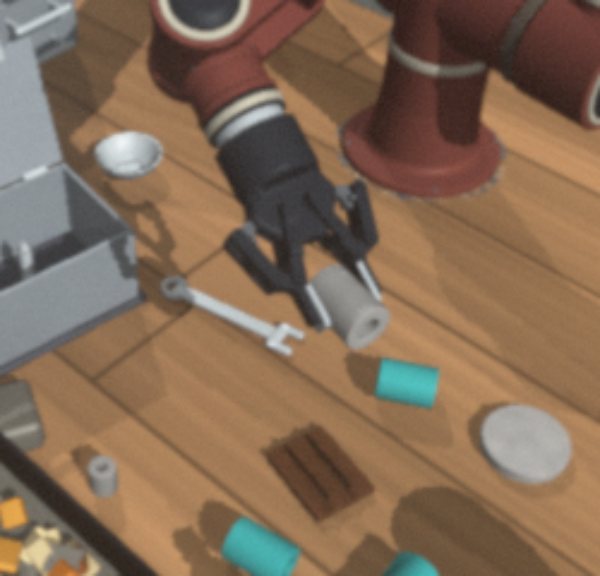

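Run:
```python
from path import *
p0,r0=pose();D=np.load('drum.npz')
t=R.from_rotvec([-1.78174817,2.09066893,-0.56121585]);tcp=np.array([0.56579293,-0.15740091,0.17213718+.05])
Q=R.from_euler('z',-MC[0][2])
for s in np.linspace(0,1,11):
    r=slerp(r0,t,s);p=p0+(tcp-p0)*s
    m=lambda L:np.round(Q.apply(p+r.apply(L)-mw([0,0,0]))*1000).astype(int)
    print(round(s,1),m([0,0,0]),m([0,0,-.08]),m([0,0,-.2]),m([0,0,-.28]),'drum',m(D['mid']))
v=np.array([66.39,26.85,-99.87]);d=r0.inv().apply(tcp-p0)
for k in range(1,13): print(np.round(v*k/18,1),np.round(d*k/18,4))
```

```text
0.0 [-392 -104  234] [-324 -110  274] [-220 -120  335] [-151 -127  375] drum [-383 -105  243]
0.1 [-353  -93  233] [-289  -96  281] [-194 -101  353] [-130 -104  401] drum [-345  -93  243]
0.2 [-314  -81  232] [-256  -83  287] [-170  -85  371] [-113  -87  426] drum [-307  -82  243]
0.3 [-275  -70  231] [-225  -71  293] [-149  -74  386] [-99 -75 449] drum [-269  -72  242]
0.4 [-235  -59  229] [-193  -62  297] [-130  -67  399] [-88 -70 467] drum [-231  -61  242]
0.5 [-196  -47  228] [-163  -54  300] [-112  -64  409] [-78 -70 481] drum [-193  -51  241]
0.6 [-157  -36  227] [-132  -47  302] [-94 -64 415] [-68 -76 490] drum [-155  -40  239]
0.7 [-118  -25  226] [-100  -42  302] [-74 -68 416] [-56 -86 492] drum [-116  -30  238]
0.8 [-78 -13 225] [-68 -38 300] [-52 -74 413] [-42 -99 489] drum [-78 -20 236]
0.9 [-39  -2 223] [-35 -34 296] [-28 -82 406] [ -23 -114  479] drum [-39 -10 234]
1.0 [  0   9 222] [  0 -31 291] [  0 -91 395] [   0 -131  464] drum [  0   0 232]
[ 3.7  1.5 -5.5] [-0.0083 -0.0112 -0.0179]
[  7.4   3.  -11.1] [-0.0165 -0.0224 -0.0358]
[ 11.1   4.5 -16.6] [-0.0248 -0.0337 -0.0537]
[ 14.8   6.  -22.2] [-0.0331 -0.0449 -0.0717]
[ 18.4   7.5 -27.7] [-0.0413 -0.0561 -0.0896]
[ 22.1   9.  -33.3] [-0.0496 -0.0673 -0.1075]
[ 25.8  10.4 -38.8] [-0.0579 -0.0786 -0.1254]
[ 29.5  11.9 -44.4] [-0.0661 -0.0898 -0.1433]
[ 33.2  13.4 -49.9] [-0.0744 -0.101  -0.1612]
[ 36.9  14.9 -55.5] [-0.0827 -0.1122 -0.1791]
[ 40.6  16.4 -61. ] [-0.091  -0.1235 -0.197 ]
[ 44.3  17.9 -66.6] [-0.0992 -0.1347 -0.215 ]
```

Clear of the lid, which leans away at machine x > 75 mm.

jog_arm([
  [[3.7,1.5,-5.5],[-0.0083,-0.0112,-0.0179],0.03],
  [[7.4,3.0,-11.1],[-0.0165,-0.0224,-0.0358],0.03],
  [[11.1,4.5,-16.6],[-0.0248,-0.0337,-0.0537],0.03],
  [[14.8,6.0,-22.2],[-0.0331,-0.0449,-0.0717],0.03],
  [[18.4,7.5,-27.7],[-0.0413,-0.0561,-0.0896],0.03],
  [[22.1,9.0,-33.3],[-0.0496,-0.0673,-0.1075],0.03],
  [[25.8,10.4,-38.8],[-0.0579,-0.0786,-0.1254],0.03],
  [[29.5,11.9,-44.4],[-0.0661,-0.0898,-0.1433],0.03],
  [[33.2,13.4,-49.9],[-0.0744,-0.101,-0.1612],0.03],
  [[36.9,14.9,-55.5],[-0.0827,-0.1122,-0.1791],0.03],
  [[40.6,16.4,-61.0],[-0.091,-0.1235,-0.197],0.03],
  [[44.3,17.9,-66.6],[-0.0992,-0.1347,-0.215],0.03],
])

```text
t: 11.38
tool_pos: [0.5478, -0.0229, 0.2211]
tool_rot: [-1.228, 2.561, 0.145]
contact_force: [0.2, -0.1, -3.0]
opening: 0.0429
```

Run:
```python
from path import *
p0,r0=pose();o=ctrl.get_obs();print(o['t'],p0,o['opening'],o['contact_force'])
t=R.from_rotvec([-1.78174817,2.09066893,-0.56121585]);tcp=np.array([0.56579293,-0.15740091,0.17213718+.05])
delta(tcp,t)
```

```text
11.3833 [ 0.54782961 -0.02291609  0.22112111] 0.042871235646124495 [ 0.23107252 -0.1423613  -3.00712874]
turn [ 22.45   8.77 -33.  ] shift [ 0.0893 -0.0988 -0.0261]
turn [ 11.51 -29.43 143.82] shift [ 0.0893 -0.0988 -0.0261]
```

jog_arm([
  [[3.2,1.3,-4.7],[0.0128,-0.0141,-0.0037],0.03],
  [[6.4,2.5,-9.4],[0.0255,-0.0282,-0.0075],0.03],
  [[9.6,3.8,-14.1],[0.0383,-0.0423,-0.0112],0.03],
  [[12.8,5.0,-18.9],[0.051,-0.0565,-0.0149],0.03],
  [[16.0,6.3,-23.6],[0.0638,-0.0706,-0.0186],0.03],
  [[19.2,7.5,-28.3],[0.0765,-0.0847,-0.0224],0.03],
  [[22.4,8.8,-33.0],[0.0893,-0.0988,-0.0261],0.03],
  [[22.4,8.8,-33.0],[0.0893,-0.0988,-0.0261],0.03],
  [[22.4,8.8,-33.0],[0.0893,-0.0988,-0.0261],0.03],
])

```text
t: 12.13
tool_pos: [0.5642, -0.1562, 0.2208]
tool_rot: [-1.775, 2.1, -0.551]
contact_force: [0.2, 0.7, -2.5]
opening: 0.0429
```

```bash
cat > ov.py <<'E'
from path import *
def overlay(name):
    p0,r0=pose();D=np.load('drum.npz');th=np.linspace(0,6.28,50)
    mid=p0+r0.apply(D['mid']);ax=r0.apply(D['ax'])
    u=np.cross(ax,[1,0,0]);u/=np.linalg.norm(u);v=np.cross(ax,u)
    L=[mid+e*ax+rr*(np.cos(a)*u+np.sin(a)*v) for e,rr in((-.03,.022),(.03,.022),(-.03,.01)) for a in th]
    sp=[mw([0,0,z]) for z in np.linspace(.022,.09,10)]
    Q=R.from_euler('z',-MC[0][2]);print('mid in machine',Q.apply(mid-mw([0,0,0])),'axis',Q.apply(ax))
    ims={}
    for n,(a,b,c,d) in dict(scene=(200,70,330,220),top=(330,120,450,250)).items():
        im=get_image(n)[:,:,::-1];k=400/(c-a)
        crop(n,a,b,c,d,k,'pics/_t.png',[],im=im);x=cv2.imread('pics/_t.png')
        y=x.copy()
        for P,col in((L,(0,0,255)),(sp,(0,255,0))):
            for q in proj(n,np.array(P)): cv2.circle(y,tuple(int(round(w)) for w in (q+.5-[a,b])*k),1,col,-1)
        ims[n]=np.hstack([x,y]);cv2.imwrite(f'pics/{name}_{n}.png',ims[n])
E
python3 - <<'E'
from ov import *
p0,r0=pose();o=ctrl.get_obs();print(o['t'],p0,o['opening'],o['contact_force'],np.round(o['q'],2))
t=R.from_rotvec([-1.78174817,2.09066893,-0.56121585]);tcp=np.array([0.56579293,-0.15740091,0.17213718+.05])
delta(tcp,t)
overlay('s1')
E
```

```text
12.1333 [ 0.56421897 -0.15622377  0.22081891] 0.04293501175329437 [ 0.16020456  0.66870192 -2.52946409] [-0.47 -0.36  2.06  0.19  0.95  1.19]
turn [ 0.34  0.12 -0.49] shift [ 0.0009 -0.0022 -0.0003]
turn [  0.19  -0.53 179.51] shift [ 0.0009 -0.0022 -0.0003]
mid in machine [-0.00090969 -0.00168194  0.23073584] axis [-0.00613228 -0.00591982 -0.99996367]
```

View pics/s1_scene.png

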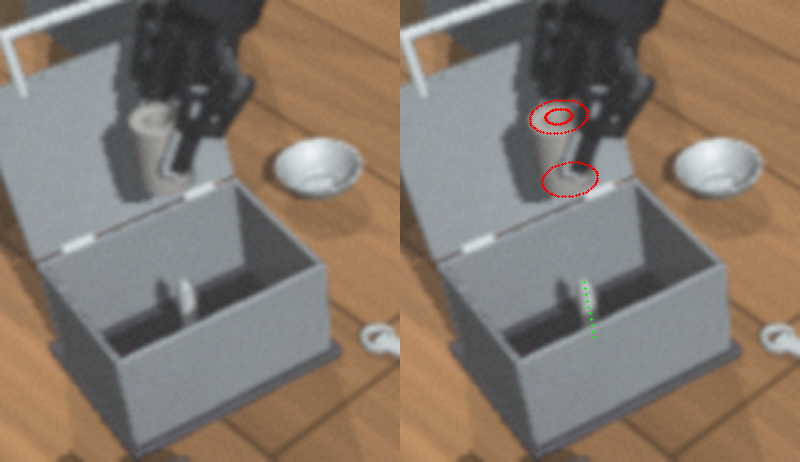

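View pics/s1_top.png

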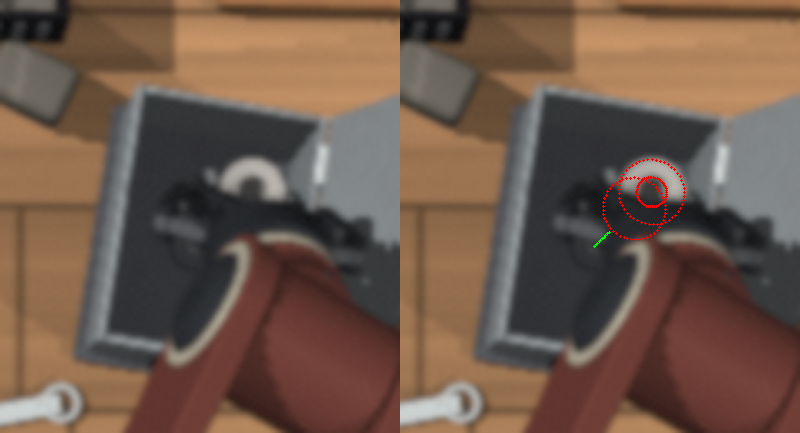

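Run:
```python
from ov import *
im=get_image('scene')[:,:,::-1];p0,r0=pose();D=np.load('drum.npz');th=np.linspace(0,6.28,80)
mid=p0+r0.apply(D['mid']);ax=r0.apply(D['ax'])
u=np.cross(ax,[1,0,0]);u/=np.linalg.norm(u);v=np.cross(ax,u)
L=[mid+e*ax+rr*(np.cos(a)*u+np.sin(a)*v) for e,rr in((-.03,.022),(.03,.022),(-.03,.01)) for a in th]
crop('scene',235,90,275,145,10,'pics/u1.png',im=im);crop('scene',235,90,275,145,10,'pics/u2.png',proj('scene',np.array(L)),im=im)
cv2.imwrite('pics/u.png',np.hstack([cv2.imread('pics/u1.png'),cv2.imread('pics/u2.png')]))
```

```text
(no output)
```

View pics/u.png

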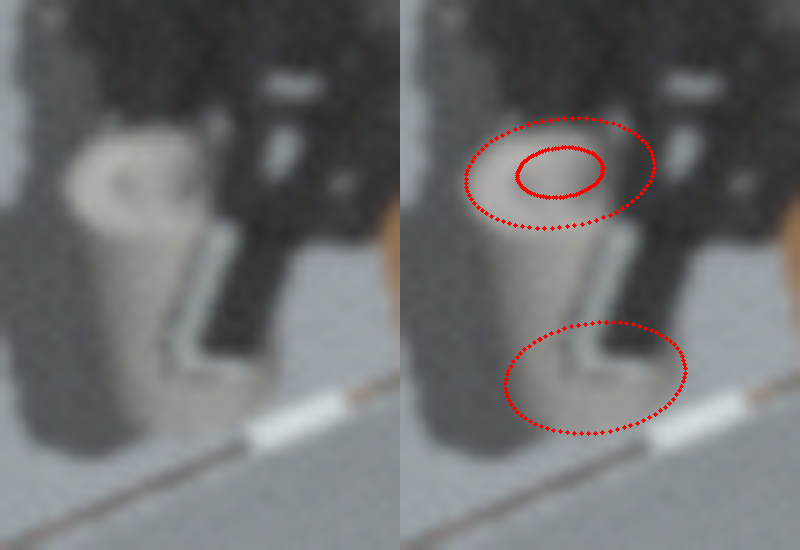

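Run:
```python
from ov import *
D=np.load('drum.npz');p0,r0=pose()
ym=mw([0,1,0])-mw([0,0,0])
ax=R.from_euler('x',-2.4,degrees=True).apply(D['ax']);mid=D['mid']+r0.inv().apply(ym*.0012)
np.savez('drum.npz',mid=mid,ax=ax)
t=R.from_rotvec([-1.78174817,2.09066893,-0.56121585]);t=R.align_vectors([[0,0,-1]],[t.apply(ax)])[0]*t
print(t.as_rotvec(),t.apply(ax))
np.save('trot.npy',t.as_rotvec())
delta(mw([0,0,.135])-t.apply(mid),t)
```

```text
[-1.75869292  2.06361634 -0.60055742] [-2.77690890e-17  7.94205591e-17 -1.00000000e+00]
turn [ 2.52  0.09 -0.35] shift [0.0018 0.0492 0.0845]
turn [ 1.4000e-01 -3.9500e+00  1.7961e+02] shift [0.0018 0.0492 0.0845]
```

jog_arm([
  [[1.2,0,-0.2],[0.0009,0.0,0.0],0.03],
  [[2.5,0.1,-0.35],[0.0018,0.012,0.02],0.03],
  [[2.5,0.1,-0.35],[0.0018,0.024,0.04],0.03],
  [[2.5,0.1,-0.35],[0.0018,0.034,0.058],0.03],
  [[2.5,0.1,-0.35],[0.0018,0.042,0.072],0.03],
  [[2.5,0.1,-0.35],[0.0018,0.0492,0.0845],0.03],
  [[2.5,0.1,-0.35],[0.0018,0.0492,0.0845],0.03],
  [[2.5,0.1,-0.35],[0.0018,0.0492,0.0845],0.03],
])

```text
t: 12.95
tool_pos: [0.5649, -0.1575, 0.1255]
tool_rot: [-1.759, 2.063, -0.601]
contact_force: [0.7, 0.5, -2.0]
opening: 0.0433
```

Run:
```python
from ov import *
p0,r0=pose();o=ctrl.get_obs();print(o['t'],p0,o['opening'],o['contact_force'],np.round(o['q'],2))
overlay('s2');D=np.load('drum.npz');t=R.from_rotvec(np.load('trot.npy'))
im=get_image('scene')[:,:,::-1];th=np.linspace(0,6.28,80)
mid=p0+r0.apply(D['mid']);ax=r0.apply(D['ax'])
u=np.cross(ax,[1,0,0]);u/=np.linalg.norm(u);v=np.cross(ax,u)
L=[mid+e*ax+rr*(np.cos(a)*u+np.sin(a)*v) for e,rr in((-.03,.022),(.03,.022),(-.03,.01)) for a in th]+[mw([0,0,z]) for z in np.linspace(.022,.09,10)]
crop('scene',235,120,275,175,10,'pics/u1.png',im=im);crop('scene',235,120,275,175,10,'pics/u2.png',proj('scene',np.array(L)),im=im)
cv2.imwrite('pics/v.png',np.hstack([cv2.imread('pics/u1.png'),cv2.imread('pics/u2.png')]))
delta(mw([0,0,.135])-t.apply(D['mid']),t)
```

```text
12.95 [ 0.56486264 -0.15749921  0.12545094] 0.04333502209528441 [ 0.66157847  0.50739895 -2.03119804] [-0.48 -0.27  2.17  0.26  0.72  1.1 ]
mid in machine [ 2.34711833e-04 -1.09224685e-04  1.34974967e-01] axis [ 7.10786912e-04  1.22346348e-05 -9.99999747e-01]
turn [-0.27 -0.12  0.07] shift [-0.001   0.0029  0.0017]
turn [   0.19   -0.42 -179.93] shift [-0.001   0.0029  0.0017]
```

View pics/v.png

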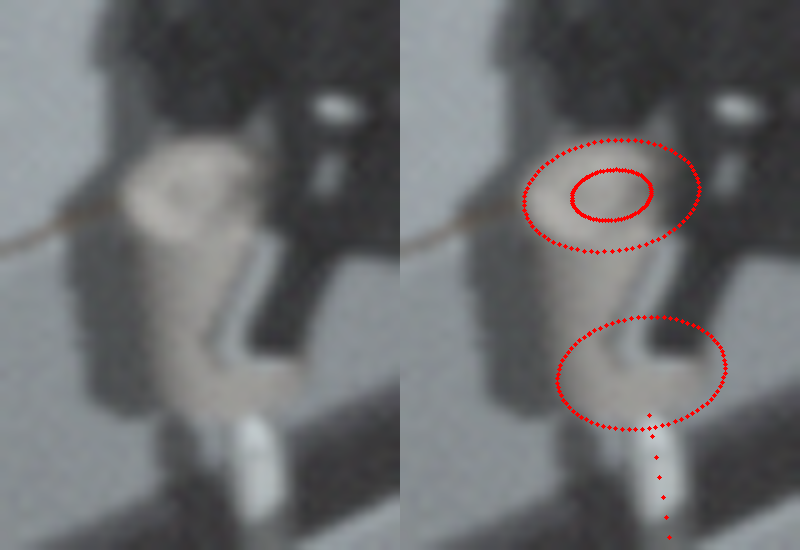

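View pics/s2_top.png

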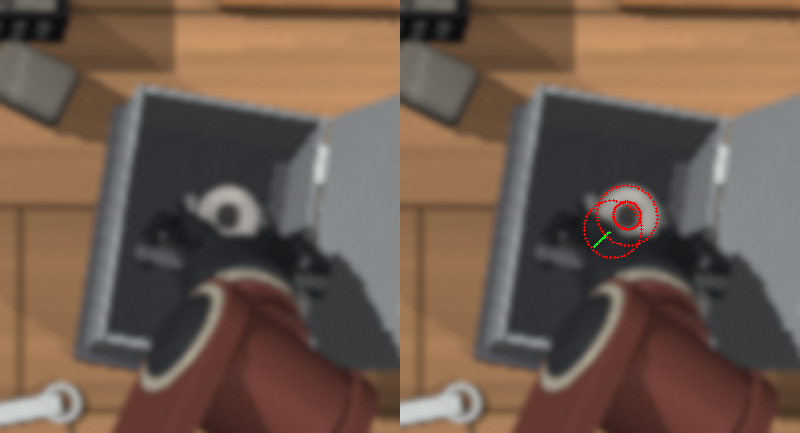

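Run:
```python
from ov import *
D=np.load('drum.npz');t=R.from_rotvec(np.load('trot.npy'))
for i in range(3):
    p0,r0=pose();o=ctrl.get_obs();print(o['t'],p0,r0.as_rotvec());delta(mw([0,0,.135])-t.apply(D['mid']),t);get_image('top')
```

```text
13.1 [ 0.56637562 -0.15852876  0.12849923] [-1.75765893  2.06097539 -0.60740684]
turn [-0.27 -0.12  0.07] shift [-0.001   0.0029  0.0017]
turn [   0.19   -0.42 -179.93] shift [-0.001   0.0029  0.0017]
13.15 [ 0.56636165 -0.15854425  0.12854552] [-1.7577053   2.06091936 -0.60750064]
turn [-0.27 -0.12  0.08] shift [-0.001   0.003   0.0017]
turn [   0.19   -0.43 -179.92] shift [-0.001   0.003   0.0017]
13.2 [ 0.56622838 -0.15854266  0.1283504 ] [-1.75778709  2.0611484  -0.60723861]
turn [-0.26 -0.12  0.07] shift [-0.0011  0.0027  0.0017]
turn [   0.19   -0.4  -179.93] shift [-0.0011  0.0027  0.0017]
```

jog_arm([
  [[-0.3,-0.1,0.1],[-0.001,0.0029,0.0017],0.03],
  [[-0.3,-0.1,0.1],[-0.001,0.0056,0.0059],0.03],
  [[-0.3,-0.1,0.1],[-0.001,0.0083,0.0101],0.03],
  [[-0.3,-0.1,0.1],[-0.001,0.011,0.0144],0.03],
  [[-0.3,-0.1,0.1],[-0.001,0.0136,0.0186],0.03],
  [[-0.3,-0.1,0.1],[-0.001,0.0163,0.0228],0.03],
  [[-0.3,-0.1,0.1],[-0.001,0.019,0.027],0.03],
  [[-0.3,-0.1,0.1],[-0.001,0.0217,0.0312],0.03],
  [[-0.3,-0.1,0.1],[-0.001,0.024,0.035],0.03],
  [[-0.3,-0.1,0.1],[-0.001,0.026,0.038],0.03],
  [[-0.3,-0.1,0.1],[-0.001,0.026,0.038],0.03],
])

```text
t: 14.17
tool_pos: [0.5634, -0.1567, 0.079]
tool_rot: [-1.76, 2.068, -0.594]
contact_force: [-1.0, 0.5, -1.8]
opening: 0.0434
```

Run:
```python
from ov import *
D=np.load('drum.npz');t=R.from_rotvec(np.load('trot.npy'))
get_image('top');get_image('top')
p0,r0=pose();o=ctrl.get_obs();print(o['t'],p0,o['opening'],o['contact_force'],o['wrist_torque'])
overlay('s3')
delta(mw([0,0,.092])-t.apply(D['mid']),t);delta(mw([0,0,.054])-t.apply(D['mid']),t)
```

```text
14.2667 [ 0.56396894 -0.15698688  0.08021166] 0.043065926129009426 [ 0.17622898  0.02706065 -2.38024016] [ 0.06198123  0.4607966  -0.02749489]
mid in machine [-0.00012232 -0.00103631  0.08976759] axis [-8.81163398e-04 -3.81697156e-03 -9.99992327e-01]
turn [ 0.16  0.   -0.05] shift [ 0.     -0.0015 -0.001 ]
turn [ 1.0000e-02 -2.5000e-01  1.7995e+02] shift [ 0.     -0.0015 -0.001 ]
turn [ 0.16  0.   -0.05] shift [0.     0.0188 0.0311]
turn [ 1.0000e-02 -2.5000e-01  1.7995e+02] shift [0.     0.0188 0.0311]
```

View pics/s3_scene.png

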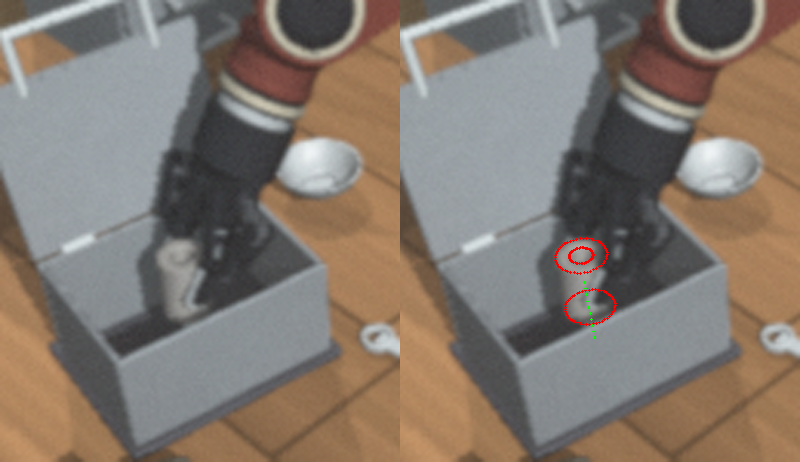

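View pics/s3_top.png

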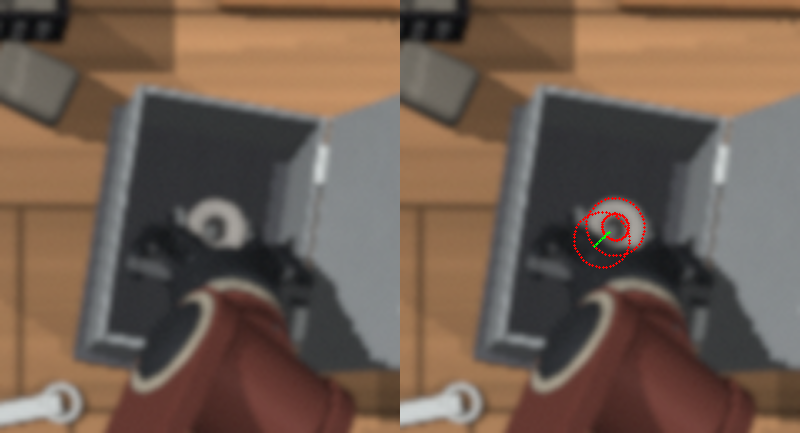

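No contact force, and a bright spindle tip shows inside the bore at top crop (212,232). Carrying on down.

jog_arm([
  [[0.1,0,0],[0,0.0005,0.003],0.03],
  [[0.1,0,0],[0,0.0035,0.007],0.03],
  [[0.1,0,0],[0,0.0065,0.012],0.03],
  [[0.1,0,0],[0,0.0095,0.017],0.03],
  [[0.1,0,0],[0,0.012,0.021],0.03],
  [[0.1,0,0],[0,0.0145,0.0245],0.03],
  [[0.1,0,0],[0,0.0165,0.028],0.03],
  [[0.1,0,0],[0,0.018,0.03],0.03],
  [[0.1,0,0],[0,0.0188,0.0311],0.03],
  [[0.1,0,0],[0,0.0188,0.0311],0.03],
])

```text
t: 15.2
tool_pos: [0.5651, -0.1572, 0.0446]
tool_rot: [-1.758, 2.065, -0.599]
contact_force: [-1.1, 0.2, -0.1]
opening: 0.0429
```

Run:
```python
from ov import *
D=np.load('drum.npz');t=R.from_rotvec(np.load('trot.npy'))
get_image('top');get_image('top')
p0,r0=pose();o=ctrl.get_obs();print(o['t'],p0,o['opening'],o['contact_force'],o['wrist_torque'])
overlay('s4')
delta(mw([0,0,.052])-t.apply(D['mid']),t)
```

```text
15.3 [ 0.56510848 -0.15722311  0.04463558] 0.04345029915050482 [-2.16420668  1.73378035 -0.62338731] [0.20164591 0.47676267 0.0946376 ]
mid in machine [-7.21000979e-05  9.80026594e-05  5.41668491e-02] axis [-6.61688489e-04 -8.54239486e-04 -9.99999416e-01]
turn [ 0.04  0.01 -0.06] shift [0.0001 0.0012 0.0018]
turn [ 1.0000e-02 -7.0000e-02  1.7994e+02] shift [0.0001 0.0012 0.0018]
```

View pics/s4_scene.png

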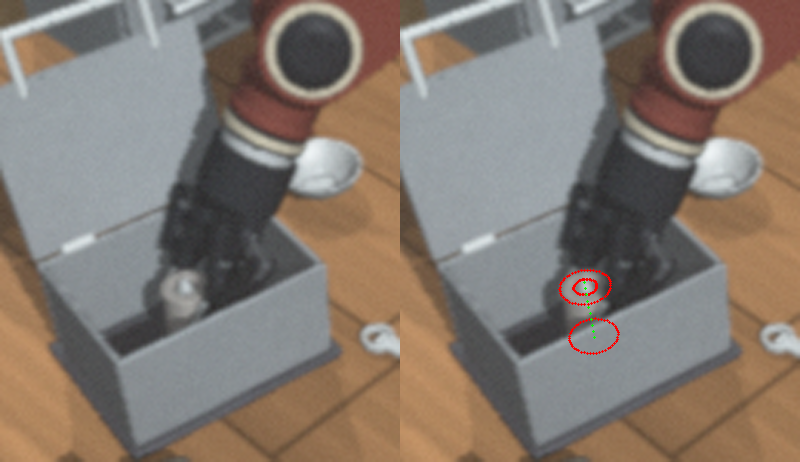

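View pics/s4_top.png

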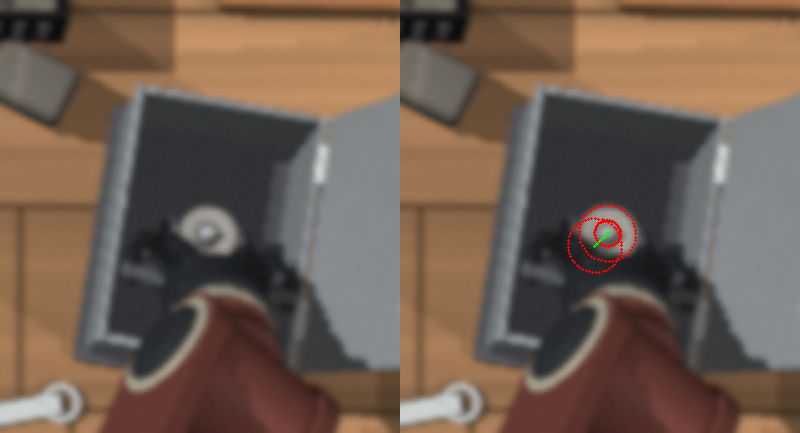

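jog_arm([
  [[0,0,0],[0,0.0005,0.0008],0.03],
  [[0,0,0],[0,0.0009,0.0014],0.03],
  [[0,0,0],[0,0.0012,0.0019],0.03],
  [[0,0,0],[0,0.0015,0.0023],0.03],
  [[0,0,0],[0,0.0015,0.0023],0.03],
  [[0,0,0],[0,0.0015,0.0023],0.03],
])

```text
t: 15.9
tool_pos: [0.566, -0.1574, 0.0441]
tool_rot: [-1.758, 2.063, -0.601]
contact_force: [-12.3, 5.3, 18.8]
opening: 0.0432
```

Run:
```python
from ov import *
D=np.load('drum.npz');t=R.from_rotvec(np.load('trot.npy'))
p0,r0=pose();o=ctrl.get_obs();print(o['t'],p0,o['opening'],o['contact_force'],o['wrist_torque'])
delta(mw([0,0,.052])-t.apply(D['mid']),t)
```

```text
15.9 [ 0.5660105  -0.15735457  0.04411251] 0.04317499691357225 [-12.29476659   5.33552776  18.81614893] [0.66005922 1.19271275 0.18055359]
turn [-0.04  0.04 -0.01] shift [0.0001 0.0017 0.0008]
turn [6.0000e-02 7.0000e-02 1.7999e+02] shift [0.0001 0.0017 0.0008]
```

Firm upward contact (19 N) at the expected height, so I'll release and back out along the tool axis.

jog_arm([
  [[0,0,0],[0,0,0],0.044],
  [[0,0,0],[0,0,0],0.047],
  [[0,0,0],[0,0,0],0.052],
  [[0,0,0],[0,0,0],0.058],
  [[0,0,0],[0,0,0],0.062],
  [[0,0,0],[0,0,0],0.062],
])

```text
t: 16.4
tool_pos: [0.5645, -0.1571, 0.0409]
tool_rot: [-1.759, 2.066, -0.598]
contact_force: [0.1, -0.4, -0.6]
opening: 0.0619
```

Run:
```python
from ov import *
p0,r0=pose();o=ctrl.get_obs();print(o['t'],p0,o['opening'],o['contact_force'])
overlay('s5')
```

```text
16.4 [ 0.56445968 -0.15706307  0.04093663] 0.061919292935382106 [ 0.05445751 -0.44221295 -0.61843724]
mid in machine [-0.0001263  -0.00055458  0.0504796 ] axis [-7.78872698e-04 -2.25838056e-03 -9.99997147e-01]
```

View pics/s5_scene.png

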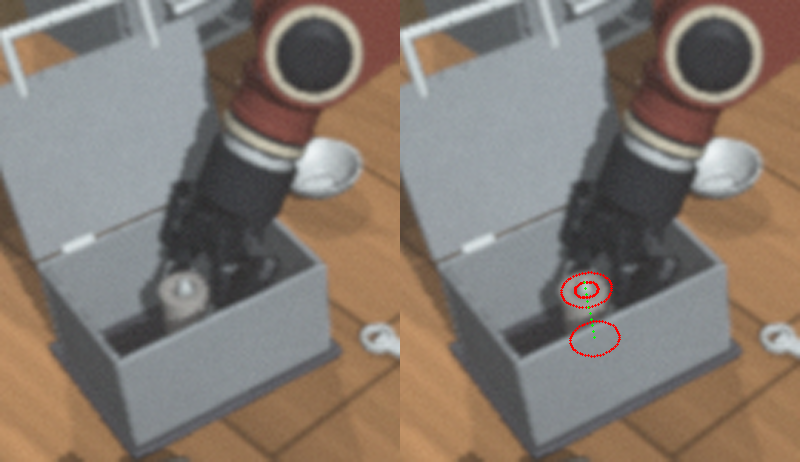

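View pics/s5_top.png

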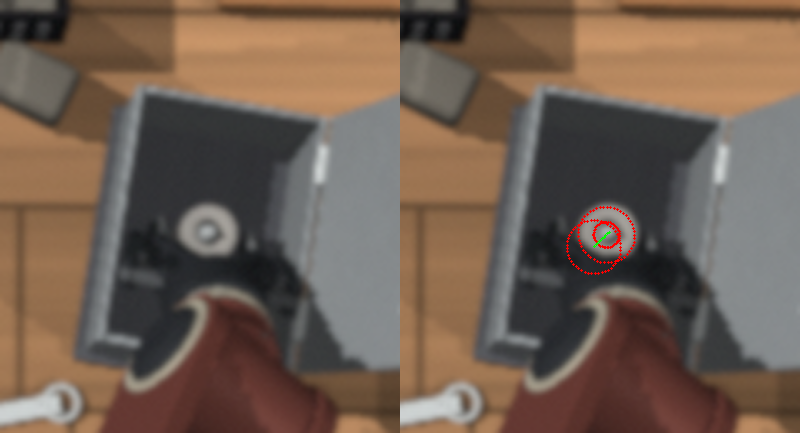

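jog_arm([
  [[0,0,0],[0,0,-0.006],0.062],
  [[0,0,0],[0,0,-0.014],0.062],
  [[0,0,0],[0,0,-0.026],0.062],
  [[0,0,0],[0,0,-0.04],0.062],
  [[0,0,0],[0,0,-0.056],0.062],
  [[0,0,0],[0,0,-0.075],0.062],
  [[0,0,0],[0,0,-0.1],0.062],
  [[0,0,0],[0,0,-0.13],0.062],
  [[0,0,0],[0,0,-0.16],0.062],
  [[0,0,0],[0,0,-0.19],0.062],
  [[0,0,0],[0,0,-0.21],0.062],
  [[0,0,0],[0,0,-0.21],0.062],
])

```text
t: 17.5
tool_pos: [0.4543, -0.1403, 0.225]
tool_rot: [-1.755, 2.061, -0.612]
contact_force: [0.1, 0.3, 0.1]
opening: 0.0621
```

Run:
```python
from ov import *
p0,r0=pose();o=ctrl.get_obs();print(o['t'],p0,o['opening'],o['contact_force'])
th=np.linspace(0,6.28,80)
def L(h): return np.array([mw([rr*np.cos(a),rr*np.sin(a),.022+h]) for rr in(.022,.01) for a in th]+[mw([0,0,.09])])
for n,(a,b,c,d) in dict(scene=(235,140,285,180),top=(365,160,425,220)).items():
    im=get_image(n)[:,:,::-1]
    cv2.imwrite(f'pics/w_{n}.png',im)
    crop(n,a,b,c,d,8,'pics/_1.png',im=im);crop(n,a,b,c,d,8,'pics/_2.png',proj(n,L(.06)),im=im)
    cv2.imwrite(f'pics/w2_{n}.png',np.hstack([cv2.imread('pics/_1.png'),cv2.imread('pics/_2.png')])[:, :800*2][:,:960 if n=='top' else 800])
    x=cv2.imread(f'pics/w2_{n}.png')
    if n=='top': cv2.imwrite('pics/w2_top.png',cv2.resize(x,None,fx=.8,fy=.8))
```

```text
17.5 [ 0.45432558 -0.14034849  0.22496705] 0.06210142302907186 [0.12123545 0.32850613 0.13538011]
```

View pics/w2_scene.png

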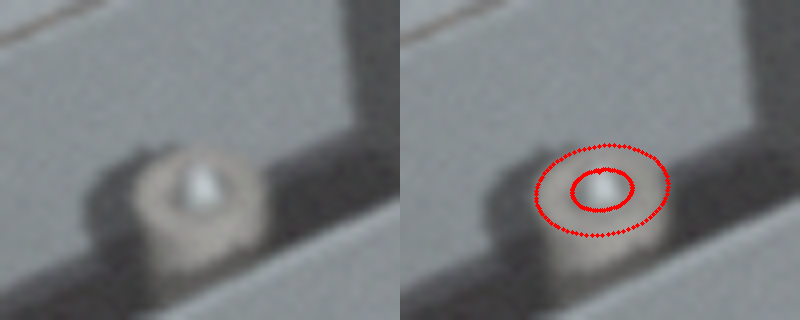

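View pics/w2_top.png

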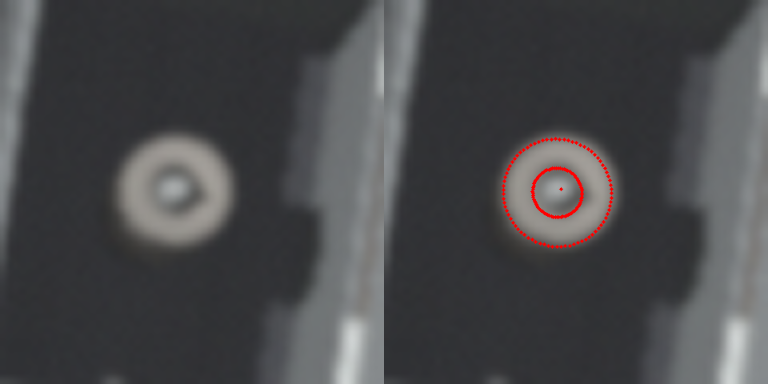

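View pics/w_scene.png

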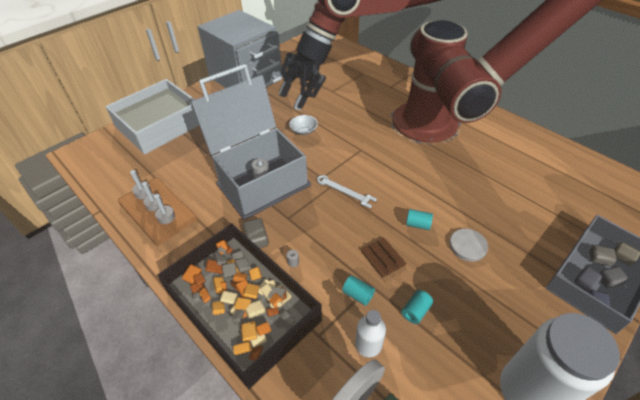

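The drum's top rim matches a seated drum in both views (scene about (260,163), top about (387,190)). The spindle tip shows above the bore, the lid is back, and the bench items look unmoved. Handing in.

Run:
```python
from station import job,ctrl
print(ctrl.get_obs()['t'],job.finish_job())
```

```text
the job is handed in; nothing more can be done
17.6 None
```

I opened the lid, seated the drum on the spindle, and handed the job in at 17.6 s of the 69 s allowed. The hand-in gives no verdict, so this rests on my own checks.

- **Lid:** I gripped the bar and followed the hinge arc slowly until it lay back on its stop. After I let go, the camera still showed it leaning back open. I did not read the lid angle directly.
- **Drum:** I picked it up at an angle by one end and turned it upright. In the grip it had tipped about 2.4°, which I corrected before lowering it over the spindle. I lowered it until I felt about 19 N of upward contact.
- **Height disagreement:** That contact came about 1.5 mm higher than I expected for a seated drum. After release, its top rim matched a fully seated drum in both camera views, to within 1–2 mm, with the spindle tip showing above the bore.
- **At hand-in:** The arm was clear of everything, with near-zero contact force. By eye, the other things on the bench had not moved.

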